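# Level the jam stall's display shelf

## Task

Lay the spirit level lengthwise in the blue rectangle marked on the white display shelf and press it down flat; then turn the red knob of the shelf's levelling foot until the bubble rests centred between the two black lines, with the level left lying there. Then press the level down on the shelf again, about as hard as a kilogram weighs, and finish while still holding that press with the bubble centred. Do not knock or shift the jars and the bottle.

Things in the scene. Friction and masses are not known exactly. Their poses are not given: they have to be found in the camera images.
- level: spirit level, 200 mm long (x), 24 mm wide (y), 0.2 to 0.3 kg: aluminium beam 28 mm high, on each end a blue block 40 mm long with its flat top 45 mm above the underside; between them a yellow-green vial (top 34 mm) with a white bubble (top 39 mm) and two black lines. Grip it across its middle. Origin: centre of underside. Starts on the counter; may lie either way round on the shelf
- bubble (a joint): place of the white bubble (16 mm long) along the level's x, in m: 0 = centred between the black lines, positive towards the level's +x end. It moves to the higher end, 0.6 mm per milliradian of tilt, at most 30 mm, and takes about 2 s to settle; it means nothing while the level is carried
- shelf_mid (a point): centre of the blue rectangle (226 x 54 mm) on the shelf's top face, about 80 mm above the counter; x across the shelf, y along it towards the knob, z out of the face. The shelf is 160 mm wide; its board runs from 155 mm behind this point (-y) to 245 mm ahead (+y). It starts with the knob end 0.014 to 0.046 rad too low
- foot_grip (a point): middle of the red bar grip on the levelling foot's vertical screw, about 143 mm above the counter, 210 mm along the shelf (+y) from shelf_mid; bar 50 mm long (x, white dot at +x), 14 mm thick (y), 26 mm high. Clockwise from above raises the knob end, 0.016 rad of tilt per rad of turn; the bar does not rise as it turns; stiff (0.1 N m), stays where left. Levelling takes 0.9 to 2.8 rad clockwise
- jar_peach: bystander: amber jam jar, yellow lid, 70 mm wide, 90 mm high, origin under its centre
- jar_berry: bystander: dark red jam jar, red lid, 70 mm wide, 90 mm high, origin under its centre
- jar_plum: bystander: purple jam jar, blue lid, 70 mm wide, 90 mm high, origin under its centre
- jar_quince: bystander: yellow jam jar, white lid, 76 mm wide, 100 mm high, origin under its centre
- jar_fig: bystander: brown jam jar, green lid, 70 mm wide, 90 mm high, origin under its centre
- syrup: bystander: black bottle, 64 mm wide, 220 mm high, origin under its centre
- shelf: the white, green-edged display shelf; origin on its hinge axis, 130 mm behind shelf_mid (-y) and 10 mm below the top face, axes as shelf_mid. The hinge is along x, on rubber mounts: a push on the shelf sinks it about 1 mm for each 4 N. The other end is carried by the levelling foot
Things that resemble listed ones, but are neither listed nor needed, are in the scene too. Several things have the shape of the level; the one meant has the colours described above.

How it is judged:
On the way, in this order (a step that is already met when the one before it is completed fails the run):
1. the spirit level lies lengthwise in the rectangle on the shelf (centre within 30 mm, within 0.15 rad) and the robot presses it down: it bears on the shelf with 5 to 35 N, its own weight included (horizontal distance between level and shelf_mid below 0.03 m and z of level in the frame of shelf_mid between -0.006 and 0.006 m and angle between the x axis of level and the y axis of shelf_mid, either way round below 0.15 rad and angle between the z axis of level and the z axis of shelf_mid, either way round below 0.05 rad and contact force between level and shelf between 5 and 35 N and contact force between any of the arm, the fingers and level above 3 N), for 0.2 s.
2. the level lies there untouched and the bubble has come to rest between the lines (horizontal distance between level and shelf_mid below 0.03 m and z of level in the frame of shelf_mid between -0.006 and 0.006 m and angle between the x axis of level and the y axis of shelf_mid, either way round below 0.15 rad and angle between the z axis of level and the z axis of shelf_mid, either way round below 0.05 rad and value of joint bubble between -0.004 and 0.004 m and velocity of joint bubble between -0.001 and 0.001 m/s and contact force between each of the arm, the fingers and level below 0.2 N), for 0.3 s.
At the end, for the whole second after the job is handed in: The level lies lengthwise in the rectangle (centre within 30 mm, within 0.15 rad), flat on the shelf and still; the robot is still pressing it, so that it bears on the shelf with 5 to 25 N, its own 2 to 3 N included; the bubble is within 4 mm of the centre and the shelf within 0.012 rad of level (horizontal distance between level and shelf_mid below 0.03 m and z of level in the frame of shelf_mid between -0.006 and 0.006 m and angle between the x axis of level and the y axis of shelf_mid, either way round below 0.15 rad and angle between the z axis of level and the z axis of shelf_mid, either way round below 0.05 rad and value of joint bubble between -0.004 and 0.004 m and contact force between level and shelf between 5 and 25 N and contact force between any of the arm, the fingers and level above 3 N and angle between shelf_mid's own z axis and vertical below 0.012 rad and linear speed of level below 0.01 m/s); the arm keeps its last pose, push and grip.
It fails at once if a jar or the bottle is shifted by more than 20 mm or tipped (distance of any of jar_peach, jar_berry, jar_plum, jar_quince, jar_fig, syrup from where it was at the start of the episode above 0.02 m or angle between any of jar_peach, jar_berry, jar_plum, jar_quince, jar_fig, syrup's own z axis and vertical above 0.3 rad).
It fails at once if the level is pressed on the shelf with more than 45 N (contact force between level and shelf above 45 N).
It also fails if it takes over 72 s, if anything falls off the work surface, if the arm or the gripper's body presses on something with over 40 N, if the wrist force passes 120 N, or if a joint passes its speed limit or range.

## Robot

A 6-joint arm with a two-finger parallel gripper is mounted at the origin on the work surface. World frame = base frame: x ahead of the robot, y to its left, z up, the work surface at z = 0. Lengths are in m, angles in rad, forces in N, time in s.
With the tool pointing down it reaches from about 0.425 to 0.95 m from the base axis. Payload 3.5 kg.
Tool frame: the origin (TCP) lies midway between the tips of the shut fingers; the grasp point (between the pads) lies 19 mm behind it (env.tcp_to_grasp is the distance from the TCP to the grasp point, in m); z points along the fingers, y is the line along which they close (so a half turn about z gives the same grasp; the last joint's range is limited). The gripper opens to 85 mm and grips with 20 to 120 N. Pads are 22 mm wide; open, the fingers measure 114 mm over their backs; the gripper's body (76 mm by 85 mm) begins 54 mm behind the grasp point. The pads swing forward as they close: fully open they stand 13 mm farther back than shut.
Start: joints at [-1.378, 0.286, 1.577, -0, 1.279, -0.15], TCP at [0.227, -0.636, 0.197] pointing down, gripper open.
Joint ranges: [-2.77, 2.77], [-0.9, 2.22], [0.21, 2.48], [-1.53, 4.67], [0.24, 2.81], [-2.84, 2.84]. Speed limits (rad/s): [2.79, 2.79, 3.14, 3.14, 3.14, 3.14].

## Interface

Orientations are given as a rotation vector (axis times angle).
In Python, from plant import env gives the robot as it stands. The module is installed in compiled form; this text tells all that it offers.
- The arm moves only by the tool arm_command, never from a script. Its argument "steps" is a list of rows, each an object with "offset": the shift along the world's x, y, z in units of 150 mm (1.0 is 150 mm), a list of three; "rotation": the turn, a rotation vector about the world's x, y, z in units of 0.08 rad (1.0 is 0.08 rad), a list of three; "grip": the gripper's target within -1 to 1 (fully open at 1, half-way at 0, shut at -1). A call has exactly 10 rows; each row shifts and turns the commanded pose from where the row before left it; what a row does not reach is not made up. A row lasts 1/10 s, in which the tool goes at most 50 mm and 8.59 degrees, less where a joint would pass 70% of its speed; a pose out of reach is approached as far as the arm can. A call with a number of a shift or a turn outside -1 to 1 is refused whole. A call with a gripper value outside its range is refused whole. The fingers move at their own pace and stop on an object; "grip_force" is the grip in N (left out, the last holds). Time passes only in rows, so rows that do not move let the fingers close, or fill a call up. It gives the time, the measured TCP pose, the force, the opening and the grip force at its end, in the units of the state.
- env.get_state(): the state, without advancing time (a new reading comes with each control period).
- env.read_camera(name): name is "scene" or "top" or "wrist"; returns a dict with "img" (384x512x3 uint8, red, green, blue), "depth" (384x512 float32, m along the optical axis (not along the pixel's ray), 0 where there is no reading), "fx", "fy", "cx", "cy" (pixels), "R" (3x3) and "t" (3): a world point X has camera coordinates R X + t. Camera axes: x right, y down, z forward; pixel columns grow to the right and rows downward; lengths in m; the calibration is good to about 2 mm. A picture is of the moment at which its call begins.
- env.close_job(): hands the job in; it is judged then, once.
Trained networks look in a picture, given as the dict that the camera call returned (one of the last four; its "shot" number tells which), for a name from the list of things; names that differ only in an ending like _2 or _b are one class to them, and where a whole thing is asked for, a point or a joint stands for the part that bears it (a point fixed in the world has none). Each returns a list of dicts, best first, with "conf" (0 to 1); they miss things now and then, are a little off and sometimes report something else, mostly with a low value. They report only what shows in the picture. A call takes as long as a camera call. They do not tell look-alikes from the thing itself.
- env.find_in(picture, query): "bbox" ([left, top, right, bottom] in pixels, round what is visible of it).
- env.masks_of(picture, query): "mask" (384x512 bool, what is visible of it) and "bbox" ([left, top, right, bottom] in pixels, round what is visible of it).
- env.place_of(picture, query): "xy" ([column, row] in pixels: a listed point, or the origin of a listed thing).
The state is a dict: "clock": time; "joint_pos": joint angles; "joint_velocities": joint speeds; "joint_efforts": joint torques, N m; "tool_pos": TCP position; "tcp_rot": TCP orientation; "ft_force": force on the tool from outside, world axes, zero at the start; "torque": the same for the moment, N m; "opening": finger opening in m; "grasp_force": force on a finger pad.
Only numpy, scipy, OpenCV 4.12 (cv2) and the standard library are available. Lean on these libraries where they do the work, as an engineer would, in place of code of your own. Each camera call takes 0.05 s, during which the arm holds its last target. There are 200 camera calls.

## Working session

There is one attempt and no reset: what is moved stays moved. The work goes in short steps, Python scripts to look and compute and a tool call to move; the robot and the scene stay as the last step left them, time stands still between calls to the robot, and variables do not carry over. Pictures are saved under pics/ and viewed, at most 10 in all, crops included, and the job is handed in when it is done.

Besides the shell and the picture viewer there is one more tool, called after "Request:" in YAML: its name, and indented under it one key for each argument. arm_command: Moves the arm, as the interface text tells. Shifts and turns lie within -1 to 1; 1 stands for 150 mm of shift or 0.08 rad of turn. Its arguments: {"type":"object","properties":{"steps":{"type":"array"},"grip_force":{"type":"number"}},"required":["steps"]}

```bash
mkdir -p pics
cat > h.py <<'E'
import numpy as np, cv2
from plant import env
def world(p,u,v,d=None):
    d=p["depth"][int(round(v)),int(round(u))] if d is None else d
    c=np.array([(u-p["cx"])/p["fx"]*d,(v-p["cy"])/p["fy"]*d,d]); return np.array(p["R"]).T@(c-np.array(p["t"]))
def atz(p,u,v,z):
    R=np.array(p["R"]);o=-R.T@np.array(p["t"]);r=R.T@np.array([(u-p["cx"])/p["fx"],(v-p["cy"])/p["fy"],1]); return o+r*(z-o[2])/r[2]
def proj(p,X):
    c=np.array(p["R"])@X+np.array(p["t"]); return c[0]/c[2]*p["fx"]+p["cx"],c[1]/c[2]*p["fy"]+p["cy"]
def cloud(p,m):
    v,u=np.nonzero(m&(p["depth"]>0)); d=p["depth"][v,u]
    c=np.stack([(u-p["cx"])/p["fx"]*d,(v-p["cy"])/p["fy"]*d,d],1); return (c-np.array(p["t"]))@np.array(p["R"])
def save(p,n,box=None,s=1):
    i=p["img"][:,:,::-1]
    if box: i=i[box[1]:box[3],box[0]:box[2]]
    cv2.imwrite("pics/"+n+".png",cv2.resize(i,None,fx=s,fy=s,interpolation=cv2.INTER_CUBIC))
E
python3 - <<'E'
from h import *
a=env.read_camera("top");b=env.read_camera("scene")
save(a,"top",s=1.5);save(b,"scene",s=1.5)
np.set_printoptions(precision=4,suppress=True)
for n,p in(("top",a),("scene",b)):
    for q in["level","shelf_mid","foot_grip","jar_peach","jar_berry","jar_plum","jar_quince","jar_fig","syrup"]:
        for r in env.place_of(p,q)[:3]:
            u,v=r["xy"]; print(n,q,round(r["conf"],2),np.round(r["xy"],0),world(p,u,v))
print(env.get_state(), env.tcp_to_grasp)
E
```

```text
top level 0.85 [346. 206.] [ 0.5176 -0.3234  0.0062]
top level 0.58 [400. 234.] [ 0.4163 -0.4938  0.0362]
top level 0.58 [320. 253.] [ 0.3545 -0.2236  0.0278]
top shelf_mid 0.62 [237. 196.] [0.5469 0.0573 0.0751]
top foot_grip 0.43 [170. 190.] [0.5547 0.2677 0.1497]
top foot_grip 0.22 [276. 203.] [ 0.5212 -0.0727  0.0771]
top jar_peach 0.97 [295. 146.] [ 0.7196 -0.1412  0.0802]
top jar_berry 0.93 [252. 144.] [0.7229 0.0065 0.0939]
top jar_berry 0.38 [291. 144.] [ 0.7215 -0.1291  0.0871]
top jar_plum 0.62 [337. 140.] [ 0.735  -0.2869  0.0881]
top jar_quince 0.81 [120. 218.] [0.4719 0.4427 0.1023]
top jar_quince 0.59 [238. 197.] [0.5413 0.0547 0.0733]
top jar_fig 0.6 [142. 251.] [0.3642 0.3648 0.0949]
top syrup 0.83 [187. 140.] [0.7285 0.223  0.127 ]
scene level 0.79 [164. 221.] [ 0.3629 -0.2184  0.0269]
scene level 0.67 [178. 288.] [ 0.5403 -0.3414  0.0358]
scene level 0.59 [102. 316.] [ 0.4346 -0.5073  0.0189]
scene shelf_mid 0.88 [268. 177.] [0.5237 0.0623 0.0747]
scene foot_grip 0.7 [321. 130.] [0.5689 0.2699 0.1294]
scene jar_peach 0.58 [288. 284.] [ 0.7644 -0.17    0.0701]
scene 
[... 248 characters left out ...]
0. 203.] [ 0.5208 -0.0616  0.0779]
scene jar_fig 0.73 [289. 107.] [0.3856 0.3688 0.0442]
scene syrup 0.91 [357. 191.] [0.7529 0.2042 0.0439]
scene syrup 0.15 [253. 331.] [ 0.7685 -0.319   0.0919]
{'clock': 1.0, 'joint_pos': array([-1.378 ,  0.2863,  1.5767,  0.    ,  1.2786, -0.15  ]), 'joint_velocities': array([ 0.0006, -0.0002, -0.0006,  0.0004, -0.0013,  0.0001]), 'joint_efforts': array([ -0.0002, -40.5979, -29.2947,  -0.0001,   0.0005,   0.    ]), 'tool_pos': array([ 0.2269, -0.6357,  0.1968]), 'tcp_rot': array([-3.0955, -0.5358,  0.    ]), 'ft_force': array([0.0132, 0.1786, 0.2845]), 'torque': array([ 0.0207, -0.0679, -0.01  ]), 'grasp_force': 0.0, 'opening': 0.08557728222176822} 0.0187
```

View pics/top.png

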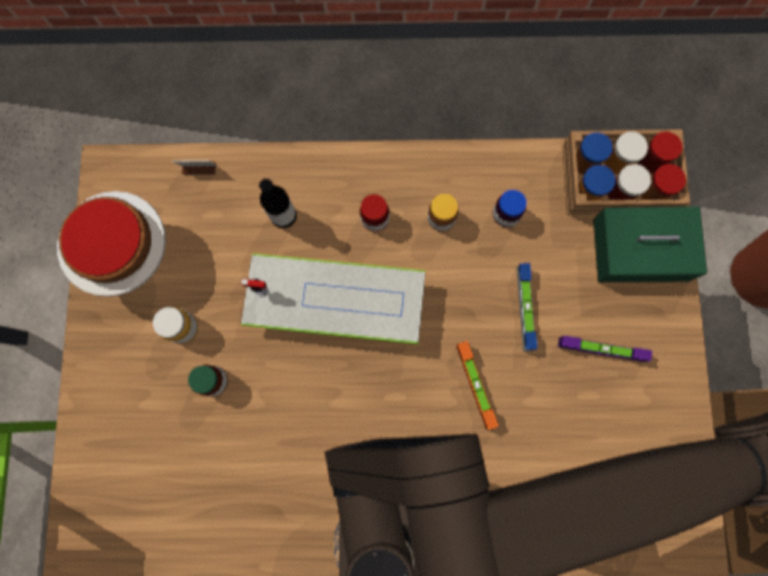

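View pics/scene.png

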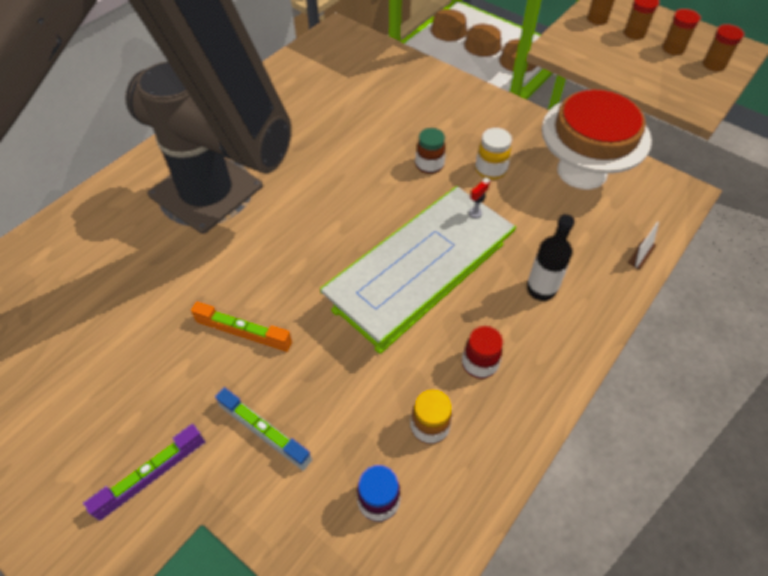

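The top view shows the blue-ended level at about (351,204) in original pixels. The orange one (318,257) and purple one (403,232) are look-alikes. The shelf rectangle is centred near (235,200), and the knob is at about (170,190) with its white dot on the left. Next I'll measure these precisely.

Run:
```python
from h import *
np.set_printoptions(precision=4,suppress=True)
for n in("top","scene"):
    p=env.read_camera(n); h=cv2.cvtColor(p["img"],cv2.COLOR_RGB2HSV); H,S,V=h[...,0],h[...,1],h[...,2]
    W=cloud(p,np.ones((384,512),bool)); v,u=np.nonzero(p["depth"]>0)
    hh=h[v,u].astype(int)
    blue=(hh[:,0]>98)&(hh[:,0]<125)&(hh[:,1]>120)&(hh[:,2]>50)
    reg=(abs(W[:,0]-.52)<.17)&(abs(W[:,1]+.33)<.14)
    s=blue&reg; q=W[s]; top=q[(q[:,2]>.036)]
    L=cv2.minAreaRect(top[:,:2].astype(np.float32)*1000); print(n,"level",s.sum(),L,np.median(top[:,2]), cv2.boxPoints(L))
    # shelf
    reg=(abs(W[:,0]-.53)<.12)&(abs(W[:,1]-.06)<.17)&(W[:,2]>.055)&(W[:,2]<.1)
    b2=reg&(hh[:,0]>98)&(hh[:,0]<130)&(hh[:,1]>45); q=W[b2]
    L=cv2.minAreaRect(q[:,:2].astype(np.float32)*1000); print(n,"rect",b2.sum(),L)
    rr=(abs(W[:,0]-.53)<.13)&(abs(W[:,1]-.07)<.22)&(W[:,2]>.055)&(W[:,2]<.1)&(hh[:,1]<60)
    q=W[rr]; A=np.c_[q[:,:2],np.ones(len(q))]; c=np.linalg.lstsq(A,q[:,2],rcond=None)[0]; print("plane",c, "shelf",cv2.minAreaRect(q[:,:2].astype(np.float32)*1000))
    red=((hh[:,0]<8)|(hh[:,0]>172))&(hh[:,1]>120)&(abs(W[:,0]-.56)<.08)&(abs(W[:,1]-.27)<.08)
    q=W[red&(W[:,2]>.11)]; print("knob",red.sum(),cv2.minAreaRect(q[:,:2].astype(np.float32)*1000),q.mean(0),q.max(0))
    wh=(hh[:,1]<70)&(hh[:,2]>130)&(abs(W[:,0]-.56)<.06)&(abs(W[:,1]-.27)<.06)&(W[:,2]>.125); print("dot",W[wh])
    for nm in("jar_quince","jar_fig","jar_berry","syrup"):
        m=env.masks_of(p,nm)
        for r in m[:1]:
            q=cloud(p,r["mask"]); t=q[q[:,2]>np.percentile(q[:,2],60)]; print(nm,r["conf"],t.mean(0),q[:,2].max())
    if n=="scene": save(p,"knob",(290,90,360,170),7)
    else: save(p,"knobt",(150,165,290,235),5)
```

```text
top level 146 ((520.7533569335938, -333.3800048828125), (194.72789001464844, 23.799766540527344), 1.9144368171691895) 0.045785871882388744 [[ 423.0462 -324.7394]
 [ 423.8413 -348.5259]
 [ 618.4604 -342.0206]
 [ 617.6654 -318.2341]]
top rect 1 ((499.8711242675781, -43.52517318725586), (0.0, 0.0), 0.0)
plane [-0.0045 -0.0333  0.082 ] shelf ((539.7517700195312, 104.11702728271484), (389.08612060546875, 156.57106018066406), 83.2381820678711)
knob 60 ((556.8987426757812, 268.79730224609375), (42.81965637207031, 12.294940948486328), 89.47571563720703) [0.5562 0.2671 0.1492] [0.5632 0.2902 0.1622]
dot [[0.5756 0.2775 0.1261]
 [0.5743 0.273  0.1317]
 [0.5739 0.2692 0.1337]
 [0.5661 0.293  0.1563]
 [0.5661 0.2899 0.156 ]
 [0.5669 0.2875 0.1522]
 [0.5649 0.2568 0.16  ]
 [0.5624 0.2955 0.1585]
 [0.5616 0.2915 0.162 ]
 [0.5619 0.2886 0.1605]
 [0.5633 0.2871 0.1535]
 [0.5639 0.2495 0.1485]
 [0.5596 0.296  0.1561]
 [0.5599 0.2932 0.1543]
 [0.5586 0.2885 0.1604]
 [0.5595 0.2864 0.156 ]
 [0.5629 0.2486 0.1371]
 [0.5563 0.2927 0.1561]
 [0.5575 0.291  0.15  ]
 [0.5593 0.2481 0.1388]]
jar_quince 0.55 [
[... 619 characters left out ...]
39825439453125), (393.5430908203125, 157.9916229248047), 83.38017272949219)
knob 96 ((561.303466796875, 267.7682189941406), (48.31874084472656, 12.601200103759766), 82.22663116455078) [0.5629 0.2643 0.1456] [0.5693 0.2913 0.158 ]
dot [[0.5556 0.2895 0.1543]
 [0.5586 0.2901 0.1557]
 [0.5607 0.2926 0.1551]
 [0.5636 0.2935 0.1562]
 [0.5568 0.2883 0.1518]
 [0.5608 0.2868 0.1555]
 [0.5632 0.2886 0.1556]
 [0.5651 0.2915 0.1544]
 [0.5533 0.2486 0.13  ]
 [0.5587 0.2455 0.1319]]
jar_quince 0.95 [0.4879 0.4603 0.0985] 0.1561871097406257
jar_fig 0.77 [0.3624 0.3849 0.0888] 0.09681367345800466
jar_berry 0.64 [0.7481 0.0127 0.091 ] 0.09578708088115467
syrup 0.89 [0.7573 0.2253 0.1753] 0.22451386085440053
```

View pics/knobt.png

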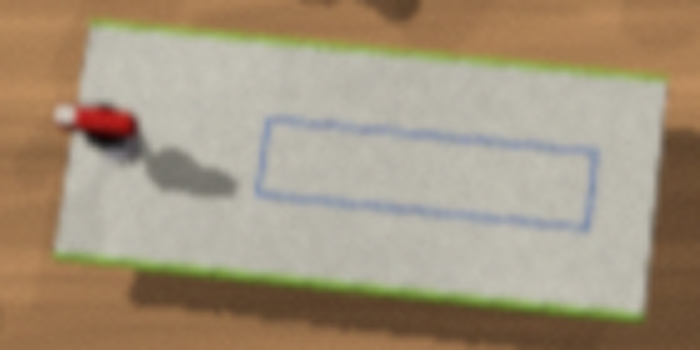

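Both cameras agree:

| Item | Measurement |
|---|---|
| Level | centre (0.522, -0.336), long axis about 1.8° |
| shelf_mid | (0.534, 0.059), shelf axis about 83.2°, tilt about -0.0325 |
| Knob | (0.559, 0.268), which is 0.21 m along the shelf from shelf_mid, as given |
| Knob's white dot | towards +y |

I'll move above the level.

Request:
arm_command:
  steps:
    - {"offset":[0.197,0.2,-0.03],"rotation":[0,0,-0.389],"grip":1}
    - {"offset":[0.197,0.2,-0.03],"rotation":[0,0,-0.389],"grip":1}
    - {"offset":[0.197,0.2,-0.03],"rotation":[0,0,-0.389],"grip":1}
    - {"offset":[0.197,0.2,-0.03],"rotation":[0,0,-0.389],"grip":1}
    - {"offset":[0.197,0.2,-0.03],"rotation":[0,0,-0.389],"grip":1}
    - {"offset":[0.197,0.2,-0.03],"rotation":[0,0,-0.389],"grip":1}
    - {"offset":[0.197,0.2,-0.03],"rotation":[0,0,-0.389],"grip":1}
    - {"offset":[0.197,0.2,-0.03],"rotation":[0,0,-0.389],"grip":1}
    - {"offset":[0.197,0.2,-0.03],"rotation":[0,0,-0.389],"grip":1}
    - {"offset":[0.197,0.2,-0.03],"rotation":[0,0,-0.389],"grip":1}

```text
clock: 2.5
tool_pos: [0.5235, -0.3344, 0.1519]
tcp_rot: [3.141, 0.048, 0.001]
ft_force: [0.2, -0.5, 0.3]
opening: 0.0855
grasp_force: 0.0
```

```bash
cat >> h.py <<'E'
from scipy.spatial.transform import Rotation as Ro
def pose():
    s=env.get_state(); R=Ro.from_rotvec(s["tcp_rot"]).as_matrix()
    print("t",round(s["clock"],2),"tcp",np.round(s["tool_pos"],4),"yang",round(np.arctan2(R[1,1],R[0,1]),4),"z",np.round(R[:,2],4),"F",np.round(s["ft_force"],1),"op",round(s["opening"],4),"q",np.round(s["joint_pos"],2)); return s
E
python3 - <<'E'
from h import *
s=pose(); p=env.read_camera("wrist"); save(p,"w1",s=1.3)
W=cloud(p,np.ones((384,512),bool)); v,u=np.nonzero(p["depth"]>0); hh=cv2.cvtColor(p["img"],cv2.COLOR_RGB2HSV)[v,u].astype(int)
b=(hh[:,0]>98)&(hh[:,0]<125)&(hh[:,1]>120)&(abs(W[:,0]-.52)<.17)&(abs(W[:,1]+.33)<.14)&(W[:,2]>.04)&(W[:,2]<.06)
print(b.sum(),np.median(W[b],0),cv2.minAreaRect(W[b][:,:2].astype(np.float32)*1000))
E
```

```text
t 2.5 tcp [ 0.5235 -0.3344  0.1519] yang -1.5405 z [ 4.e-04 -4.e-04 -1.e+00] F [ 0.2 -0.5  0.3] op 0.0855 q [-0.73  0.21  1.75 -0.    1.18  0.81]
1753 [ 0.59178151 -0.33518195  0.04524052] ((523.8382568359375, -335.5219421386719), (194.669189453125, 19.534696578979492), 1.493870735168457)
```

View pics/w1.png

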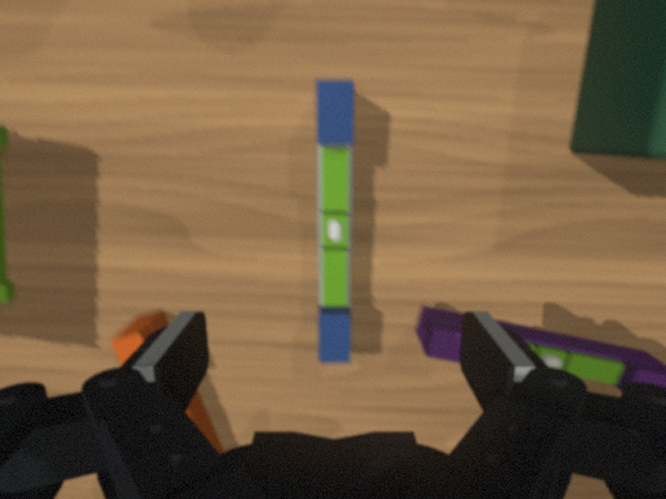

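The wrist view shows the blue level at columns 245–272, centred between the open fingers and aligned with them. I'll descend and grip.

Request:
arm_command:
  steps:
    - {"offset":[0,-0.01,-0.16],"rotation":[0,0,0],"grip":0.6}
    - {"offset":[0,0,-0.16],"rotation":[0,0,0],"grip":0.4}
    - {"offset":[0,0,-0.16],"rotation":[0,0,0],"grip":0.2}
    - {"offset":[0,0,-0.16],"rotation":[0,0,0],"grip":0.2}
    - {"offset":[0,0,-0.16],"rotation":[0,0,0],"grip":0.2}
    - {"offset":[0,0,-0.1],"rotation":[0,0,0],"grip":0.2}
    - {"offset":[0,0,-0.07],"rotation":[0,0,0],"grip":0.2}
    - {"offset":[0,0,0],"rotation":[0,0,0],"grip":-1}
    - {"offset":[0,0,0],"rotation":[0,0,0],"grip":-1}
    - {"offset":[0,0,0],"rotation":[0,0,0],"grip":-1}
  grip_force: 60

```text
clock: 3.55
tool_pos: [0.5234, -0.3381, 0.0079]
tcp_rot: [3.139, 0.05, 0.003]
ft_force: [0.7, -0.0, 0.8]
opening: 0.0081
grasp_force: 0.0
```

Run:
```python
from h import *
p=env.read_camera("wrist"); pose(); save(p,"w2",s=1.0)
```

```text
t 3.6 tcp [ 0.5233 -0.338   0.0079] yang -1.5391 z [ 0.002  -0.0018 -1.    ] F [-0.6 -0.5 -0.1] op 0.0007 q [-0.74  0.39  1.82  0.    0.93  0.8 ]
```

View pics/w2.png

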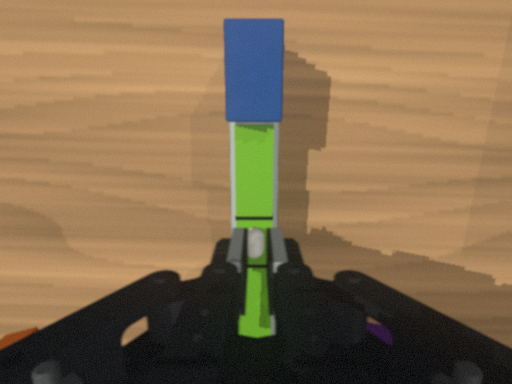

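Run:
```python
from h import *
np.set_printoptions(precision=4,suppress=True)
p=env.read_camera("wrist"); s=pose(); save(p,"w3",s=1.0); print(s["grasp_force"])
for u,v in[(237,245),(277,245),(257,70),(257,170),(256,245),(257,300),(150,100),(257,332)]: print(u,v,world(p,u,v))
```

```text
t 3.65 tcp [ 0.5232 -0.3379  0.0077] yang -1.5392 z [ 0.0018 -0.0016 -1.    ] F [ 0.1  0.1 -0.2] op -0.0003 q [-0.74  0.39  1.82  0.    0.93  0.8 ]
0.0
237 245 [ 0.5304 -0.3297  0.0566]
277 245 [ 0.531  -0.3469  0.0568]
257 70 [ 0.6027 -0.3362  0.0445]
257 170 [ 0.5591 -0.3375  0.0348]
256 245 [ 0.523  -0.3381  0.0399]
257 300 [ 0.4892 -0.3397  0.0349]
150 100 [ 0.5896 -0.2777 -0.0005]
257 332 [ 0.469  -0.3403  0.0343]
```

View pics/w3.png

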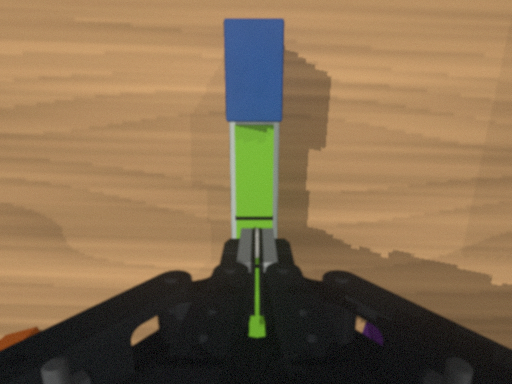

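The fingers are shut with no force at a reported z of 0.008. That can't be right if they straddle a 24 mm beam, so I'll find their true height from the scene camera.

Run:
```python
from h import *
np.set_printoptions(precision=4,suppress=True)
p=env.read_camera("scene"); s=pose(); 
W=cloud(p,np.ones((384,512),bool)); 
d=(abs(W[:,0]-.523)<.05)&(abs(W[:,1]+.338)<.05)
for z in np.arange(0,.2,.008):
    q=W[d&(W[:,2]>=z)&(W[:,2]<z+.008)]
    if len(q): print(round(z,3),len(q),q.min(0)[:2],q.max(0)[:2])
u,v=proj(p,np.array([.523,-.338,.03])); print(u,v); u=int(u);v=int(v)
save(p,"s2",(u-50,v-60,u+50,v+40),6)
```

```text
t 3.7 tcp [ 0.523  -0.3378  0.0075] yang -1.5391 z [ 0.0015 -0.0014 -1.    ] F [-0.4 -1.   0.1] op 0.0002 q [-0.74  0.39  1.82 -0.    0.93  0.8 ]
0.0 399 [ 0.4753 -0.3879] [ 0.5728 -0.288 ]
0.008 12 [ 0.5066 -0.3496] [ 0.5645 -0.3477]
0.016 12 [ 0.5078 -0.3492] [ 0.5715 -0.3475]
0.024 66 [ 0.5116 -0.3498] [ 0.5718 -0.3242]
0.032 105 [ 0.5252 -0.3461] [ 0.5728 -0.3265]
0.04 2 [ 0.5286 -0.3479] [ 0.5331 -0.3344]
0.048 11 [ 0.5232 -0.3517] [ 0.5346 -0.3263]
0.056 14 [ 0.5207 -0.352 ] [ 0.5349 -0.3254]
0.064 16 [ 0.527  -0.3523] [ 0.5347 -0.3264]
0.072 10 [ 0.529 -0.352] [ 0.5349 -0.3319]
0.08 14 [ 0.5294 -0.355 ] [ 0.5359 -0.308 ]
0.088 43 [ 0.522  -0.3717] [ 0.538  -0.3023]
0.096 56 [ 0.5169 -0.3743] [ 0.5365 -0.2969]
0.104 40 [ 0.5165 -0.3865] [ 0.5405 -0.2913]
0.112 48 [ 0.5262 -0.3876] [ 0.5411 -0.2914]
0.12 36 [ 0.5121 -0.3866] [ 0.5411 -0.2885]
0.128 42 [ 0.5134 -0.3877] [ 0.5419 -0.2887]
0.136 38 [ 0.5198 -0.3879] [ 0.5437 -0.288 ]
0.144 29 [ 0.5178 -0.3842] [ 0.5433 -0.2996]
0.152 21 [ 0.5165 -0.3792] [ 0.5355 -0.2977]
0.16 10 [ 0.5174 -0.3772] [ 0.5356 -0.3694]
0.168 19 [ 0.5196 -0.3758] [ 0.5599 -0.3086]
0.176 54 [ 0.5143 -0.3756] [ 0.5609 -0.3112]
0.184 50 [ 0.5144 -0.3757] [ 0.5616 -0.3084]
0.192 50 [ 0.5206 -0.376 ] [ 0.5617 -0.3118]
174.27498260624031 284.3168789075813
```

View pics/s2.png

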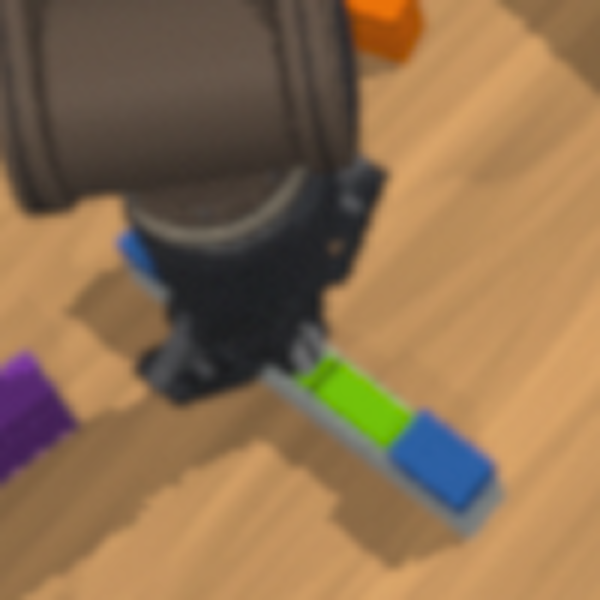

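The scene view shows the shut tips hovering above the vial, at about z = 0.046 m. The reported TCP z is therefore about 39 mm too low, while x and y agree. I'll open, go 37 mm lower and grip again.

Request:
arm_command:
  steps:
    - {"offset":[0,0,0],"rotation":[0,0,0],"grip":0.4}
    - {"offset":[0,0,0],"rotation":[0,0,0],"grip":0.4}
    - {"offset":[0,0.01,0],"rotation":[0,0,0],"grip":0.4}
    - {"offset":[0,0,-0.06],"rotation":[0,0,0],"grip":0.4}
    - {"offset":[0,0,-0.06],"rotation":[0,0,0],"grip":0.4}
    - {"offset":[0,0,-0.06],"rotation":[0,0,0],"grip":0.4}
    - {"offset":[0,0,-0.06],"rotation":[0,0,0],"grip":0.4}
    - {"offset":[0,0,0],"rotation":[0,0,0],"grip":-1}
    - {"offset":[0,0,0],"rotation":[0,0,0],"grip":-1}
    - {"offset":[0,0,0],"rotation":[0,0,0],"grip":-1}

```text
clock: 4.7
tool_pos: [0.5227, -0.336, -0.0292]
tcp_rot: [3.141, 0.05, 0.001]
ft_force: [0.0, 0.3, -1.3]
opening: 0.0228
grasp_force: 61.9
```

Run:
```python
from h import *
np.set_printoptions(precision=4,suppress=True)
p=env.read_camera("scene"); s=pose(); print(s["grasp_force"])
W=cloud(p,np.ones((384,512),bool)); 
d=(abs(W[:,0]-.523)<.02)&(abs(W[:,1]+.338)<.035)
for z in np.arange(0.02,.12,.008):
    q=W[d&(W[:,2]>=z)&(W[:,2]<z+.008)]
    if len(q): print(round(z,3),len(q),q.min(0)[:2],q.max(0)[:2])
```

```text
t 4.75 tcp [ 0.5227 -0.3359 -0.0293] yang -1.5392 z [ 0.0005 -0.0004 -1.    ] F [ 0.4 -0.3 -1.6] op 0.0226 q [-0.73  0.44  1.83  0.    0.87  0.8 ]
61.879870891571045
0.02 18 [ 0.5286 -0.361 ] [ 0.5419 -0.3127]
0.028 64 [ 0.5144 -0.3616] [ 0.543  -0.3118]
0.036 33 [ 0.5195 -0.3581] [ 0.5425 -0.3065]
0.044 15 [ 0.5259 -0.3657] [ 0.537  -0.3119]
0.052 44 [ 0.5176 -0.3719] [ 0.5369 -0.3034]
0.06 23 [ 0.5133 -0.3729] [ 0.5363 -0.303 ]
0.068 8 [ 0.5238 -0.3596] [ 0.5395 -0.3166]
0.076 21 [ 0.5294 -0.3592] [ 0.541  -0.3145]
0.084 11 [ 0.5336 -0.3575] [ 0.5411 -0.3176]
0.092 9 [ 0.5326 -0.3648] [ 0.5412 -0.3489]
0.1 12 [ 0.5333 -0.3678] [ 0.5429 -0.3452]
0.108 9 [ 0.5333 -0.3724] [ 0.5355 -0.3622]
0.116 5 [ 0.5328 -0.3718] [ 0.5349 -0.3669]
```

The grip holds: 62 N at a 22.8 mm opening. The level's underside is therefore at reported z + 0.029. I'll lift and carry it to the shelf while turning it +1.42 rad.

Request:
arm_command:
  steps:
    - {"offset":[0,0,0.25],"rotation":[0,0,0],"grip":-1}
    - {"offset":[0,0,0.33],"rotation":[0,0,0.95],"grip":-1}
    - {"offset":[0,0,0.33],"rotation":[0,0,0.95],"grip":-1}
    - {"offset":[0,0.16,0],"rotation":[0,0,0.95],"grip":-1}
    - {"offset":[0,0.16,0],"rotation":[0,0,0.95],"grip":-1}
    - {"offset":[0,0.16,0],"rotation":[0,0,0.95],"grip":-1}
    - {"offset":[0,0.16,0],"rotation":[0,0,0.95],"grip":-1}
    - {"offset":[0,0.16,0],"rotation":[0,0,0.95],"grip":-1}
    - {"offset":[0,0.16,0],"rotation":[0,0,0.95],"grip":-1}
    - {"offset":[0,0.16,0],"rotation":[0,0,0.95],"grip":-1}

```text
clock: 5.75
tool_pos: [0.522, -0.1666, 0.1067]
tcp_rot: [-2.941, -1.105, 0.0]
ft_force: [0.2, 0.1, -1.6]
opening: 0.0226
grasp_force: 62.0
```

Request:
arm_command:
  steps:
    - {"offset":[0.0075,0.151,0],"rotation":[0,0,0.92],"grip":-1}
    - {"offset":[0.0075,0.151,0],"rotation":[0,0,0.92],"grip":-1}
    - {"offset":[0.0075,0.151,0],"rotation":[0,0,0.92],"grip":-1}
    - {"offset":[0.0075,0.151,0],"rotation":[0,0,0.92],"grip":-1}
    - {"offset":[0.0075,0.151,0],"rotation":[0,0,0.92],"grip":-1}
    - {"offset":[0.0075,0.151,0],"rotation":[0,0,0.92],"grip":-1}
    - {"offset":[0.0075,0.151,0],"rotation":[0,0,0.92],"grip":-1}
    - {"offset":[0.0075,0.151,0],"rotation":[0,0,0.92],"grip":-1}
    - {"offset":[0.0075,0.151,0],"rotation":[0,0,0.92],"grip":-1}
    - {"offset":[0.0075,0.151,0],"rotation":[0,0,0.92],"grip":-1}

```text
clock: 6.75
tool_pos: [0.5333, 0.0598, 0.1067]
tcp_rot: [-2.347, -2.089, 0.0]
ft_force: [-0.2, 0.7, -1.4]
opening: 0.023
grasp_force: 62.0
```

Run:
```python
from h import *
np.set_printoptions(precision=4,suppress=True)
s=pose(); print(s["grasp_force"])
for n in("top","scene","wrist"):
    p=env.read_camera(n)
    W=cloud(p,np.ones((384,512),bool)); v,u=np.nonzero(p["depth"]>0); hh=cv2.cvtColor(p["img"],cv2.COLOR_RGB2HSV)[v,u].astype(int)
    b=(hh[:,0]>98)&(hh[:,0]<125)&(hh[:,1]>120)&(abs(W[:,0]-.53)<.1)&(abs(W[:,1]-.06)<.16)&(W[:,2]>.13)
    for lo,hi in((-.1,.06),(.06,.22)):
        q=W[b&(W[:,1]>lo)&(W[:,1]<hi)]
        if len(q)>3: print(n,len(q),np.median(q,0),q.min(0),q.max(0))
```

```text
t 6.75 tcp [0.5333 0.0598 0.1067] yang -0.1161 z [-0.0001 -0.     -1.    ] F [-0.2  0.7 -1.4] op 0.023 q [-0.08  0.08  1.99 -0.    1.07  0.04]
62.019052505493164
top 78 [ 0.522  -0.0198  0.1826] [ 0.5126 -0.037   0.1656] [ 0.5325 -0.0026  0.1898]
scene 116 [ 0.53   -0.0223  0.1804] [ 0.5162 -0.0407  0.1687] [ 0.5384 -0.0011  0.1846]
scene 100 [0.5474 0.1364 0.1813] [0.5309 0.0654 0.1683] [0.5742 0.1579 0.2583]
wrist 68 [0.5695 0.0549 0.2064] [0.4868 0.0449 0.186 ] [0.5798 0.0595 0.2213]
wrist 9989 [0.5424 0.1374 0.1815] [0.4782 0.06   0.179 ] [0.5847 0.1552 0.2396]
```

Request:
arm_command:
  steps:
    - {"offset":[0,0,-0.06],"rotation":[-0.08,0.01,0],"grip":-1}
    - {"offset":[0,0,-0.06],"rotation":[-0.08,0.01,0],"grip":-1}
    - {"offset":[0,0,-0.06],"rotation":[-0.08,0.01,0],"grip":-1}
    - {"offset":[0,0,-0.06],"rotation":[-0.08,0.01,0],"grip":-1}
    - {"offset":[0,0,-0.06],"rotation":[-0.08,0.01,0],"grip":-1}
    - {"offset":[0,0,-0.02],"rotation":[0,0,0],"grip":-1}
    - {"offset":[0,0,-0.02],"rotation":[0,0,0],"grip":-1}
    - {"offset":[0,0,-0.01],"rotation":[0,0,0],"grip":-1}
    - {"offset":[0,0,-0.01],"rotation":[0,0,0],"grip":-1}
    - {"offset":[0,0,0],"rotation":[0,0,0],"grip":-1}

```text
clock: 7.9
tool_pos: [0.5338, 0.0588, 0.053]
tcp_rot: [2.334, 2.071, -0.037]
ft_force: [-0.7, -1.0, -1.4]
opening: 0.0226
grasp_force: 62.0
```

Request:
arm_command:
  steps:
    - {"offset":[0,0,-0.006],"rotation":[0,0,0],"grip":-1}
    - {"offset":[0,0,-0.006],"rotation":[0,0,0],"grip":-1}
    - {"offset":[0,0,-0.006],"rotation":[0,0,0],"grip":-1}
    - {"offset":[0,0,-0.006],"rotation":[0,0,0],"grip":-1}
    - {"offset":[0,0,0],"rotation":[0,0,0],"grip":-1}
    - {"offset":[0,0,0],"rotation":[0,0,0],"grip":-1}
    - {"offset":[0,0,0],"rotation":[0,0,0],"grip":-1}
    - {"offset":[0,0,0],"rotation":[0,0,0],"grip":-1}
    - {"offset":[0,0,0],"rotation":[0,0,0],"grip":-1}
    - {"offset":[0,0,0],"rotation":[0,0,0],"grip":-1}

```text
clock: 8.9
tool_pos: [0.5337, 0.0588, 0.0492]
tcp_rot: [2.334, 2.071, -0.038]
ft_force: [0.2, 0.1, -2.1]
opening: 0.0228
grasp_force: 62.0
```

Request:
arm_command:
  steps:
    - {"offset":[0,0,-0.005],"rotation":[0,0,0],"grip":-1}
    - {"offset":[0,0,-0.005],"rotation":[0,0,0],"grip":-1}
    - {"offset":[0,0,-0.005],"rotation":[0,0,0],"grip":-1}
    - {"offset":[0,0,-0.005],"rotation":[0,0,0],"grip":-1}
    - {"offset":[0,0,0],"rotation":[0,0,0],"grip":-1}
    - {"offset":[0,0,0],"rotation":[0,0,0],"grip":-1}
    - {"offset":[0,0,0],"rotation":[0,0,0],"grip":-1}
    - {"offset":[0,0,0],"rotation":[0,0,0],"grip":-1}
    - {"offset":[0,0,0],"rotation":[0,0,0],"grip":-1}
    - {"offset":[0,0,0],"rotation":[0,0,0],"grip":-1}

```text
clock: 9.9
tool_pos: [0.5337, 0.0588, 0.0462]
tcp_rot: [2.334, 2.071, -0.038]
ft_force: [-0.4, 0.1, -2.3]
opening: 0.0228
grasp_force: 62.0
```

Request:
arm_command:
  steps:
    - {"offset":[0,0,-0.005],"rotation":[0,0,0],"grip":-1}
    - {"offset":[0,0,-0.005],"rotation":[0,0,0],"grip":-1}
    - {"offset":[0,0,-0.005],"rotation":[0,0,0],"grip":-1}
    - {"offset":[0,0,-0.005],"rotation":[0,0,0],"grip":-1}
    - {"offset":[0,0,0],"rotation":[0,0,0],"grip":-1}
    - {"offset":[0,0,0],"rotation":[0,0,0],"grip":-1}
    - {"offset":[0,0,0],"rotation":[0,0,0],"grip":-1}
    - {"offset":[0,0,0],"rotation":[0,0,0],"grip":-1}
    - {"offset":[0,0,0],"rotation":[0,0,0],"grip":-1}
    - {"offset":[0,0,0],"rotation":[0,0,0],"grip":-1}

```text
clock: 10.9
tool_pos: [0.5339, 0.0589, 0.0435]
tcp_rot: [2.333, 2.071, -0.037]
ft_force: [-1.1, 2.4, 4.8]
opening: 0.0225
grasp_force: 62.9
```

Contact: it now bears with about 7 N. I'll press 1.8 mm further to reach mid-range, then hold.

Request:
arm_command:
  steps:
    - {"offset":[0,0,-0.004],"rotation":[0,0,0],"grip":-1}
    - {"offset":[0,0,-0.004],"rotation":[0,0,0],"grip":-1}
    - {"offset":[0,0,-0.004],"rotation":[0,0,0],"grip":-1}
    - {"offset":[0,0,0],"rotation":[0,0,0],"grip":-1}
    - {"offset":[0,0,0],"rotation":[0,0,0],"grip":-1}
    - {"offset":[0,0,0],"rotation":[0,0,0],"grip":-1}
    - {"offset":[0,0,0],"rotation":[0,0,0],"grip":-1}
    - {"offset":[0,0,0],"rotation":[0,0,0],"grip":-1}
    - {"offset":[0,0,0],"rotation":[0,0,0],"grip":-1}
    - {"offset":[0,0,0],"rotation":[0,0,0],"grip":-1}

```text
clock: 11.9
tool_pos: [0.5341, 0.0589, 0.0423]
tcp_rot: [2.334, 2.07, -0.037]
ft_force: [-2.8, 2.4, 8.5]
opening: 0.0225
grasp_force: 63.4
```

Request:
arm_command:
  steps:
    - {"offset":[0,0,0.006],"rotation":[0,0,0],"grip":-1}
    - {"offset":[0,0,0.006],"rotation":[0,0,0],"grip":-1}
    - {"offset":[0,0,0],"rotation":[0,0,0],"grip":-0.2}
    - {"offset":[0,0,0],"rotation":[0,0,0],"grip":0.4}
    - {"offset":[0,0,0],"rotation":[0,0,0],"grip":0.4}
    - {"offset":[0,0,0],"rotation":[0,0,0],"grip":0.4}
    - {"offset":[0,0,0.1],"rotation":[0.1,-0.01,0],"grip":0.4}
    - {"offset":[0,0,0.3],"rotation":[0.1,-0.01,0],"grip":0.4}
    - {"offset":[0,0,0.3],"rotation":[0.1,-0.01,0],"grip":0.4}
    - {"offset":[0,0,0.3],"rotation":[0.1,-0.02,0],"grip":0.4}

```text
clock: 12.9
tool_pos: [0.5335, 0.0588, 0.1959]
tcp_rot: [2.35, 2.085, 0.002]
ft_force: [0.8, -0.3, 0.1]
opening: 0.0599
grasp_force: 0.0
```

```bash
cat >> h.py <<'E'
def measure(p):
    W=cloud(p,np.ones((384,512),bool)); v,u=np.nonzero(p["depth"]>0); hh=cv2.cvtColor(p["img"],cv2.COLOR_RGB2HSV)[v,u].astype(int)
    b=(hh[:,0]>98)&(hh[:,0]<125)&(hh[:,1]>120)&(abs(W[:,0]-.535)<.05)&(abs(W[:,1]-.06)<.12)&(W[:,2]>.108)&(W[:,2]<.14)
    q=W[b]; e=[]
    for k in(q[:,1]<.06,q[:,1]>.06):
        if k.sum()>3: e.append((k.sum(),np.median(q[k],0).round(4)))
    L=cv2.minAreaRect(q[:,:2].astype(np.float32)*1000) if len(q)>3 else None
    w=(hh[:,1]<80)&(hh[:,2]>140)&(abs(W[:,0]-.535)<.012)&(abs(W[:,1]-.06)<.05)&(W[:,2]>.105)&(W[:,2]<.125)
    a=np.array([.118,.993]); m=np.array([.534,.0588])
    print("blocks",e,L,"bubble",w.sum(),W[w].mean(0).round(4) if w.sum() else "", (W[w][:,:2]-m)@a)
    r=((hh[:,0]<8)|(hh[:,0]>172))&(hh[:,1]>120)&(abs(W[:,0]-.56)<.04)&(abs(W[:,1]-.268)<.04)&(W[:,2]>.12)&(W[:,2]<.165)
    if r.sum()>3: print("knob",r.sum(),cv2.minAreaRect(W[r][:,:2].astype(np.float32)*1000),W[r].mean(0))
E
python3 - <<'E'
from h import *
pose()
for n in("top","scene","wrist"): 
    p=env.read_camera(n); print(n); measure(p)
save(p,"w4",s=1.2)
E
```

```text
t 12.9 tcp [0.5335 0.0588 0.1959] yang -0.119 z [ 9.e-04  6.e-04 -1.e+00] F [ 0.8 -0.3  0.1] op 0.0599 q [-0.08 -0.02  1.92  0.    1.24  0.04]
top
blocks [(np.int64(71), array([ 0.5229, -0.0175,  0.1232]))] ((523.8167114257812, -16.84499168395996), (36.36247634887695, 19.29629898071289), 81.80596923828125) bubble 3 [0.5378 0.0153 0.1167] [-0.03958441 -0.04274011 -0.04602951]
knob 61 ((557.4349975585938, 268.81927490234375), (12.688331604003906, 42.059837341308594), 2.453129529953003) [0.55625822 0.26745931 0.14888045]
scene
blocks [(np.int64(107), array([ 0.5285, -0.0225,  0.122 ])), (np.int64(85), array([0.5477, 0.1338, 0.116 ]))] ((536.3642578125, 57.265716552734375), (200.01210021972656, 21.274011611938477), 82.93940734863281) bubble 25 [0.5323 0.049  0.1106] [ 0.0468043   0.04235759  0.02489895  0.02028751  0.0092046   0.00440578
 -0.01510315 -0.02148588 -0.02048251 -0.01976033  0.0026626  -0.02545635
 -0.02593042 -0.02171595 -0.02097445 -0.01553226 -0.00470151 -0.02914762
 -0.02870062 -0.02594952 -0.02142147 -0.01896224 -0.03096355 -0.02834146
 -0.02503154]
knob 96 ((561.4347534
[... 1666 characters left out ...]
02459991 -0.02418451
 -0.02441064 -0.02429441 -0.02485123 -0.02495101 -0.02463157 -0.02562796
 -0.02612989 -0.02542784 -0.02545931 -0.02543196 -0.02518457 -0.0248082
 -0.02509969 -0.02554204 -0.02563782 -0.02566812 -0.02679183 -0.0262488
 -0.02633967 -0.02601866 -0.02635127 -0.02593411 -0.0267363  -0.0260544
 -0.02676934 -0.02699045 -0.02804052 -0.02739566 -0.02698752 -0.02689802
 -0.02692583 -0.02670945 -0.0271022  -0.02697724 -0.02744618 -0.02825921
 -0.0296984  -0.02833581 -0.02825939 -0.02790467 -0.02829656 -0.02823092
 -0.02828916 -0.02877424 -0.0286518  -0.02952637 -0.02935115 -0.02908459
 -0.02951916 -0.02951231 -0.02975967 -0.03166365 -0.03146257 -0.04335229
 -0.04473853 -0.04780024]
```

View pics/w4.png

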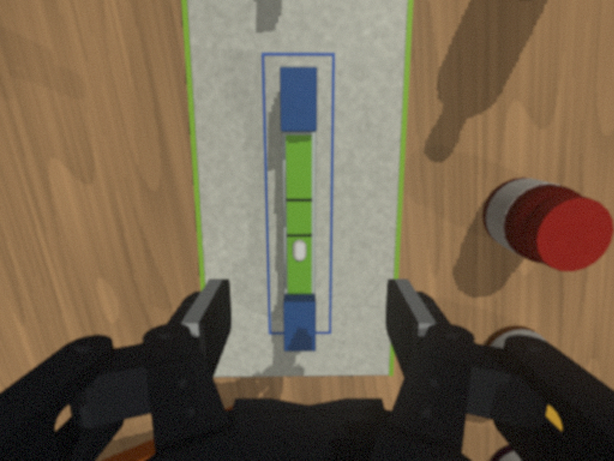

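The level lies in the rectangle at (0.534, 0.060) with its axis at 83.1°, and the bubble sits low at about -22 mm. That means about 37 mrad of tilt, or roughly 2.3 rad of turning. Next I'll move to the knob.

Request:
arm_command:
  steps:
    - {"offset":[0.0213,0.175,-0.03],"rotation":[0,0,0.1],"grip":0.4}
    - {"offset":[0.0213,0.175,-0.03],"rotation":[0,0,0.1],"grip":0.4}
    - {"offset":[0.0213,0.175,-0.03],"rotation":[0,0,0.1],"grip":0.4}
    - {"offset":[0.0213,0.175,-0.03],"rotation":[0,0,0.1],"grip":0.4}
    - {"offset":[0.0213,0.175,-0.03],"rotation":[0,0,0.1],"grip":0.4}
    - {"offset":[0.0213,0.175,-0.03],"rotation":[0,0,0.1],"grip":0.4}
    - {"offset":[0.0213,0.175,-0.03],"rotation":[0,0,0.1],"grip":0.4}
    - {"offset":[0.0213,0.175,-0.03],"rotation":[0,0,0.1],"grip":0.2}
    - {"offset":[0,0,0],"rotation":[0,0,0.1],"grip":0.2}
    - {"offset":[0,0,0],"rotation":[0,0,0.1],"grip":0.2}

```text
clock: 14.05
tool_pos: [0.5582, 0.2687, 0.1558]
tcp_rot: [-2.262, -2.179, 0.004]
ft_force: [1.1, -0.5, 1.0]
opening: 0.0512
grasp_force: 0.0
```

Run:
```python
from h import *
np.set_printoptions(precision=4,suppress=True)
pose(); p=env.read_camera("wrist")
W=cloud(p,np.ones((384,512),bool)); v,u=np.nonzero(p["depth"]>0); hh=cv2.cvtColor(p["img"],cv2.COLOR_RGB2HSV)[v,u].astype(int)
r=((hh[:,0]<8)|(hh[:,0]>172))&(hh[:,1]>120)&(abs(W[:,0]-.56)<.06)&(abs(W[:,1]-.268)<.06)&(W[:,2]>.1)&(W[:,2]<.18)
print(r.sum(),cv2.minAreaRect(W[r][:,:2].astype(np.float32)*1000),W[r].min(0),W[r].max(0),np.median(W[r],0))
w=(hh[:,1]<70)&(hh[:,2]>130)&(abs(W[:,0]-.56)<.05)&(abs(W[:,1]-.268)<.05)&(W[:,2]>.12)&(W[:,2]<.17)
print(w.sum(),W[w].mean(0),W[w].min(0),W[w].max(0))
```

```text
t 14.05 tcp [0.5582 0.2687 0.1558] yang -0.0375 z [-0.0027 -0.0012 -1.    ] F [ 1.1 -0.5  1. ] op 0.0512 q [ 0.29  0.2   1.75 -0.    1.19  0.32]
1439 ((560.4676513671875, 271.97802734375), (48.93110656738281, 15.908293724060059), 83.89068603515625) [0.5509 0.2473 0.1265] [0.5691 0.2967 0.1563] [0.5591 0.2692 0.1534]
380 [0.5614 0.2884 0.1534] [0.5451 0.2498 0.1233] [0.5688 0.2964 0.1568]
```

Request:
arm_command:
  steps:
    - {"offset":[0.008,0.007,-0.08],"rotation":[0,0,-0.6],"grip":0.2}
    - {"offset":[0,0,-0.08],"rotation":[0,0,0],"grip":0.2}
    - {"offset":[0,0,-0.08],"rotation":[0,0,0],"grip":0.2}
    - {"offset":[0,0,-0.08],"rotation":[0,0,0],"grip":0.2}
    - {"offset":[0,0,-0.08],"rotation":[0,0,0],"grip":0.2}
    - {"offset":[0,0,-0.05],"rotation":[0,0,0],"grip":0.2}
    - {"offset":[0,0,0],"rotation":[0,0,0],"grip":-1}
    - {"offset":[0,0,0],"rotation":[0,0,0],"grip":-1}
    - {"offset":[0,0,0],"rotation":[0,0,0],"grip":-1}
    - {"offset":[0,0,0],"rotation":[0,0,0],"grip":-1}
  grip_force: 70

```text
clock: 15.1
tool_pos: [0.56, 0.2697, 0.0899]
tcp_rot: [-2.316, -2.123, 0.002]
ft_force: [-0.7, -1.6, -0.8]
opening: 0.0244
grasp_force: 68.8
```

Run:
```python
from h import *
np.set_printoptions(precision=4,suppress=True)
s=pose(); print(s["torque"])
for n in("wrist","top","scene"):
    p=env.read_camera(n)
    W=cloud(p,np.ones((384,512),bool)); v,u=np.nonzero(p["depth"]>0); hh=cv2.cvtColor(p["img"],cv2.COLOR_RGB2HSV)[v,u].astype(int)
    r=((hh[:,0]<8)|(hh[:,0]>172))&(hh[:,1]>120)&(abs(W[:,0]-.56)<.06)&(abs(W[:,1]-.268)<.06)&(W[:,2]>.1)&(W[:,2]<.18)
    if r.sum()>3: print(n,r.sum(),cv2.minAreaRect(W[r][:,:2].astype(np.float32)*1000),W[r].min(0),W[r].max(0))
    if n=="wrist": save(p,"w5",(130,180,390,384),2.5)
```

```text
t 15.1 tcp [0.56   0.2697 0.0899] yang -0.0869 z [-0.0009 -0.0006 -1.    ] F [-0.7 -1.6 -0.8] op 0.0244 q [ 0.29  0.28  1.79 -0.    1.07  0.37]
[-0.2276  0.3497  0.0745]
wrist 3381 ((571.7089233398438, 274.9906921386719), (53.3963623046875, 48.92137908935547), 14.350000381469727) [0.5504 0.2465 0.1268] [0.6036 0.2968 0.1766]
scene 83 ((557.2079467773438, 262.8638000488281), (23.52659034729004, 38.45805740356445), 38.891929626464844) [0.5484 0.2438 0.122 ] [0.577  0.2806 0.1795]
```

View pics/w5.png

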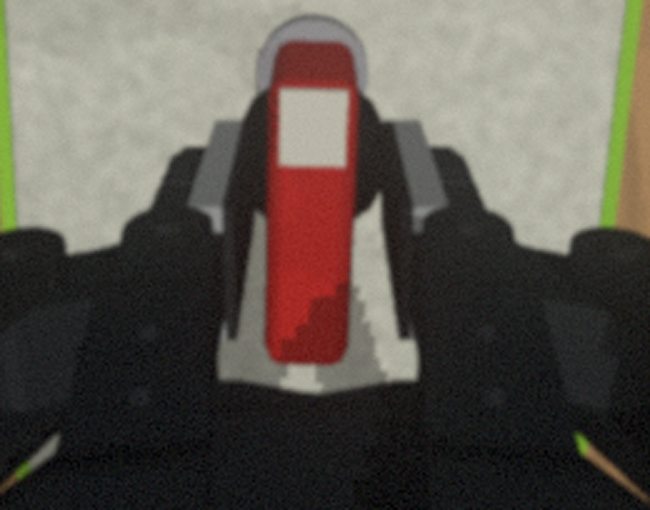

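The fingers straddle the red bar but have closed on the black collar below it, which is why the opening reads 24 mm. I'll raise by 10 mm and grip the bar.

Request:
arm_command:
  steps:
    - {"offset":[0,0,0],"rotation":[0,0,0],"grip":0.1}
    - {"offset":[0,0,0],"rotation":[0,0,0],"grip":0.1}
    - {"offset":[0,0,0.035],"rotation":[0,0,0],"grip":0.1}
    - {"offset":[0,0,0.035],"rotation":[0,0,0],"grip":0.1}
    - {"offset":[0,0,0],"rotation":[0,0,0],"grip":0.1}
    - {"offset":[0,0,0],"rotation":[0,0,0],"grip":-1}
    - {"offset":[0,0,0],"rotation":[0,0,0],"grip":-1}
    - {"offset":[0,0,0],"rotation":[0,0,0],"grip":-1}
    - {"offset":[0,0,0],"rotation":[0,0,0],"grip":-1}
    - {"offset":[0,0,0],"rotation":[0,0,0],"grip":-1}

```text
clock: 16.25
tool_pos: [0.56, 0.2699, 0.1001]
tcp_rot: [-2.316, -2.122, 0.001]
ft_force: [-1.7, 0.7, 1.2]
opening: 0.0121
grasp_force: 71.1
```

The bar is gripped. I'll turn it clockwise.

Request:
arm_command:
  steps:
    - {"offset":[0,0,0],"rotation":[0,0,-0.9],"grip":-1}
    - {"offset":[0,0,0],"rotation":[0,0,-0.9],"grip":-1}
    - {"offset":[0,0,0],"rotation":[0,0,-0.9],"grip":-1}
    - {"offset":[0,0,0],"rotation":[0,0,-0.9],"grip":-1}
    - {"offset":[0,0,0],"rotation":[0,0,-0.9],"grip":-1}
    - {"offset":[0,0,0],"rotation":[0,0,-0.9],"grip":-1}
    - {"offset":[0,0,0],"rotation":[0,0,-0.9],"grip":-1}
    - {"offset":[0,0,0],"rotation":[0,0,-0.9],"grip":-1}
    - {"offset":[0,0,0],"rotation":[0,0,-0.9],"grip":-1}
    - {"offset":[0,0,0],"rotation":[0,0,-0.9],"grip":-1}

```text
clock: 17.25
tool_pos: [0.5599, 0.2702, 0.1001]
tcp_rot: [-2.916, -1.167, 0.001]
ft_force: [-2.6, 0.5, 0.9]
opening: 0.012
grasp_force: 71.1
```

Request:
arm_command:
  steps:
    - {"offset":[0,0,0],"rotation":[0,0,-0.9],"grip":-1}
    - {"offset":[0,0,0],"rotation":[0,0,-0.9],"grip":-1}
    - {"offset":[0,0,0],"rotation":[0,0,-0.9],"grip":-1}
    - {"offset":[0,0,0],"rotation":[0,0,-0.9],"grip":-1}
    - {"offset":[0,0,0],"rotation":[0,0,-0.9],"grip":-1}
    - {"offset":[0,0,0],"rotation":[0,0,-0.9],"grip":-1}
    - {"offset":[0,0,0],"rotation":[0,0,-0.9],"grip":-1}
    - {"offset":[0,0,0],"rotation":[0,0,-0.9],"grip":-1}
    - {"offset":[0,0,0],"rotation":[0,0,-0.9],"grip":-1}
    - {"offset":[0,0,0],"rotation":[0,0,-0.9],"grip":-1}

```text
clock: 18.25
tool_pos: [0.5598, 0.2714, 0.1003]
tcp_rot: [-3.139, -0.066, 0.001]
ft_force: [-3.6, 4.5, 1.1]
opening: 0.0122
grasp_force: 71.1
```

```bash
cat >> h.py <<'E'
def bub(p):
    # bubble vs block centres along the level, from white pixels inside the green strip, at known heights
    h=cv2.cvtColor(p["img"],cv2.COLOR_RGB2HSV).astype(int); W=np.full((384,512,3),9.); m=p["depth"]>0; W[m]=cloud(p,m)
    a=np.array([.118,.993]); n=np.array([.993,-.118]); X=W[...,:2]-[.534,.0595]; s=X@a; t=X@n
    g=(abs(s)<.06)&(abs(t)<.009)&(W[...,2]>.1)&(W[...,2]<.135)
    w=g&(h[...,1]<130)&(h[...,2]>130)
    bl=(h[...,0]>98)&(h[...,0]<125)&(h[...,1]>110)&(abs(t)<.02)&(abs(s)<.115)&(W[...,2]>.108)&(W[...,2]<.14)
    # blocks' inner/outer edges
    f=s[bl&(s>0)]; b=s[bl&(s<0)]
    print("bubble n",w.sum(),"s",np.median(s[w]).round(4) if w.any() else None,np.percentile(s[w],[5,95]).round(4) if w.any() else None,"knob block",len(f),np.percentile(f,[2,98]).round(4) if len(f) else None,"hinge block",len(b),np.percentile(b,[2,98]).round(4) if len(b) else None)
    zf,zb=[np.median(W[...,2][bl&k]) if (bl&k).any() else np.nan for k in(s>0,s<0)]; print("z",zf,zb,"tilt mrad",(zf-zb)/.16*1000)
E
python3 - <<'E'
from h import *
pose()
for n in("top","scene"): 
    p=env.read_camera(n); print(n); bub(p)
E
```

```text
t 18.25 tcp [0.5598 0.2714 0.1003] yang -1.529 z [-5.0e-04  2.1e-03 -1.0e+00] F [-3.6  4.5  1.1] op 0.0122 q [0.29 0.27 1.79 0.   1.09 1.82]
top
bubble n 45 s -0.0118 [-0.0538  0.0315] knob block 78 [0.0616 0.0971] hinge block 80 [-0.0974 -0.061 ]
z 0.12294800284231913 0.12543587048801497 tilt mrad -15.549172785598968
scene
bubble n 50 s -0.0158 [-0.0531  0.0356] knob block 101 [0.0575 0.0963] hinge block 118 [-0.1014 -0.0636]
z 0.12044780809727357 0.12286020473727463 tilt mrad -15.077479000006646
```

Request:
arm_command:
  steps:
    - {"offset":[0,0,0],"rotation":[0,0,-0.9],"grip":-1}
    - {"offset":[0,0,0],"rotation":[0,0,-0.9],"grip":-1}
    - {"offset":[0,0,0],"rotation":[0,0,-0.9],"grip":-1}
    - {"offset":[0,0,0],"rotation":[0,0,-0.9],"grip":-1}
    - {"offset":[0,0,0],"rotation":[0,0,-0.9],"grip":-1}
    - {"offset":[0,0,0],"rotation":[0,0,-0.9],"grip":-1}
    - {"offset":[0,0,0],"rotation":[0,0,-0.9],"grip":-1}
    - {"offset":[0,0,0],"rotation":[0,0,-0.9],"grip":-1}
    - {"offset":[0,0,0],"rotation":[0,0,-0.9],"grip":-1}
    - {"offset":[0,0,0],"rotation":[0,0,-0.9],"grip":-1}

```text
clock: 19.35
tool_pos: [0.56, 0.2726, 0.1007]
tcp_rot: [-2.959, 1.044, 0.002]
ft_force: [-2.7, 7.5, 1.0]
opening: 0.0123
grasp_force: 71.2
```

Request:
arm_command:
  steps:
    - {"offset":[0,0,0],"rotation":[0,0,-0.2],"grip":-1}
    - {"offset":[0,0,0],"rotation":[0,0,-0.2],"grip":-1}
    - {"offset":[0,0,0],"rotation":[0,0,-0.2],"grip":-1}
    - {"offset":[0,0,0],"rotation":[0,0,-0.2],"grip":-1}
    - {"offset":[0,0,0],"rotation":[0,0,0],"grip":-1}
    - {"offset":[0,0,0],"rotation":[0,0,0],"grip":-1}
    - {"offset":[0,0,0],"rotation":[0,0,0],"grip":-1}
    - {"offset":[0,0,0],"rotation":[0,0,0],"grip":-1}
    - {"offset":[0,0,0],"rotation":[0,0,0],"grip":-1}
    - {"offset":[0,0,0],"rotation":[0,0,0],"grip":-1}

```text
clock: 20.35
tool_pos: [0.56, 0.2727, 0.1006]
tcp_rot: [-2.925, 1.134, 0.002]
ft_force: [-2.7, 7.6, 1.2]
opening: 0.0122
grasp_force: 71.2
```

Request:
arm_command:
  steps:
    - {"offset":[0,0,0],"rotation":[0,0,0],"grip":-1}
    - {"offset":[0,0,0],"rotation":[0,0,0],"grip":-1}
    - {"offset":[0,0,0],"rotation":[0,0,0],"grip":-1}
    - {"offset":[0,0,0],"rotation":[0,0,0],"grip":-1}
    - {"offset":[0,0,0],"rotation":[0,0,0],"grip":-1}
    - {"offset":[0,0,0],"rotation":[0,0,0],"grip":-1}
    - {"offset":[0,0,0],"rotation":[0,0,0],"grip":-1}
    - {"offset":[0,0,0],"rotation":[0,0,0],"grip":-1}
    - {"offset":[0,0,0],"rotation":[0,0,0],"grip":-1}
    - {"offset":[0,0,0],"rotation":[0,0,0],"grip":-1}

```text
clock: 21.35
tool_pos: [0.5599, 0.2727, 0.1006]
tcp_rot: [-2.925, 1.134, 0.002]
ft_force: [-2.3, 8.9, 0.4]
opening: 0.0123
grasp_force: 71.2
```

```bash
cat >> h.py <<'E'
def prof(p,zt=.039,mid=(.5340,.0595),ang=83.1,z0=.077,quiet=0):
    # whiteness along the level at bubble height, resampled; block edges at 45 mm
    a=np.array([np.cos(np.radians(ang)),np.sin(np.radians(ang))]); n=np.array([a[1],-a[0]]); S=np.arange(-.04,.0401,.001); T=np.arange(-.004,.0041,.001)
    def samp(z,S,T):
        P=np.array([[proj(p,np.array([*(np.array(mid)+s*a+t*n),z0+z])) for s in S] for t in T],np.float32)
        return cv2.remap(p["img"],P[...,0],P[...,1],cv2.INTER_LINEAR).astype(float)
    I=samp(zt,S,T)[...,2].mean(0); I0=I-np.percentile(I,40); I0[I0<.4*I0.max()]=0
    SB=np.arange(-.12,.1201,.001); B=samp(.045,SB,T); d=(B[...,2]-B[...,1]).mean(0)>15; e=SB[d]
    f=e[e>0.03]; b=e[e<-.03]; print("bubble",((I0*S).sum()/I0.sum()*1000).round(2),"mm peak",I.max().round(),"base",np.median(I).round(),"width",(I0>0).sum(),"knob block",(f.min().round(3),f.max().round(3)) if len(f) else None,"hinge block",(b.min().round(3),b.max().round(3)) if len(b) else None)
E
python3 - <<'E'
from h import *
pose()
for n in("top","scene"): 
    p=env.read_camera(n); print(n); bub(p); prof(p)
E
```

```text
t 21.35 tcp [0.5599 0.2727 0.1006] yang -2.3105 z [ 2.0e-04  4.6e-03 -1.0e+00] F [-2.3  8.9  0.4] op 0.0123 q [0.29 0.27 1.79 0.   1.09 2.6 ]
top
bubble n 44 s -0.0016 [-0.0565  0.0309] knob block 80 [0.061  0.0963] hinge block 77 [-0.0973 -0.0615]
z 0.1255345087626725 0.12531803912165818 tilt mrad 1.3529352563395116
bubble -1.09 mm peak 170.0 base 50.0 width 15 knob block (np.float64(0.061), np.float64(0.11)) hinge block (np.float64(-0.107), np.float64(-0.061))
scene
bubble n 50 s -0.008 [-0.0534  0.0245] knob block 103 [0.0577 0.0952] hinge block 118 [-0.1021 -0.0649]
z 0.12317960036326263 0.12345834387633706 tilt mrad -1.7421469567151757
bubble -4.36 mm peak 191.0 base 25.0 width 18 knob block (np.float64(0.055), np.float64(0.1)) hinge block (np.float64(-0.109), np.float64(-0.063))
```

The bubble now reads about -0.7 mm, using the block inner edges as reference. That's good allowance for the shelf sinking at the hinge when I press. I'll release, rise and unwind the wrist on the way back over the level.

Request:
arm_command:
  steps:
    - {"offset":[0,0,0],"rotation":[0,0,0],"grip":-0.3}
    - {"offset":[0,0,0],"rotation":[0,0,0],"grip":0.2}
    - {"offset":[0,0,0],"rotation":[0,0,0],"grip":0.2}
    - {"offset":[0,0,0],"rotation":[0,0,0],"grip":0.2}
    - {"offset":[0,0,0.15],"rotation":[0,0,0],"grip":0.2}
    - {"offset":[0,0,0.15],"rotation":[0,0,0],"grip":0.2}
    - {"offset":[0,0,0.15],"rotation":[0,0,0],"grip":0.2}
    - {"offset":[0,0,0.15],"rotation":[0,0,0.9],"grip":0.2}
    - {"offset":[0,0,0.1],"rotation":[0,0,1],"grip":0.2}
    - {"offset":[0,0,0],"rotation":[0,0,1],"grip":0.2}

```text
clock: 22.45
tool_pos: [0.5623, 0.27, 0.2089]
tcp_rot: [-3.039, 0.785, -0.009]
ft_force: [0.0, -0.2, 0.2]
opening: 0.0509
grasp_force: 0.0
```

Request:
arm_command:
  steps:
    - {"offset":[-0.017,-0.12,0],"rotation":[0,0,1],"grip":0.2}
    - {"offset":[-0.017,-0.12,0],"rotation":[0,0,1],"grip":0.2}
    - {"offset":[-0.017,-0.12,0],"rotation":[0,0,1],"grip":0.2}
    - {"offset":[-0.017,-0.12,0],"rotation":[0,0,1],"grip":-1}
    - {"offset":[-0.017,-0.12,0],"rotation":[0,0,1],"grip":-1}
    - {"offset":[-0.017,-0.12,0],"rotation":[0,0,1],"grip":-1}
    - {"offset":[-0.017,-0.12,0],"rotation":[0,0,1],"grip":-1}
    - {"offset":[0,0,0],"rotation":[0,0,1],"grip":-1}
    - {"offset":[0,0,0],"rotation":[0,0,1],"grip":-1}
    - {"offset":[0,0,0],"rotation":[0,0,1],"grip":-1}

```text
clock: 23.45
tool_pos: [0.5426, 0.1432, 0.2052]
tcp_rot: [3.108, 0.46, 0.0]
ft_force: [-0.2, -0.9, 0.1]
opening: 0.0001
grasp_force: 0.0
```

Request:
arm_command:
  steps:
    - {"offset":[0,0,0],"rotation":[0,0,1],"grip":-1}
    - {"offset":[0,0,0],"rotation":[0,0,1],"grip":-1}
    - {"offset":[0,0,0],"rotation":[0,0,1],"grip":-1}
    - {"offset":[0,0,0],"rotation":[0,0,1],"grip":-1}
    - {"offset":[0,0,0],"rotation":[0,0,1],"grip":-1}
    - {"offset":[0,0,0],"rotation":[0,0,1],"grip":-1}
    - {"offset":[0,0,0],"rotation":[0,0,1],"grip":-1}
    - {"offset":[0,0,0],"rotation":[0,0,1],"grip":-1}
    - {"offset":[0,0,0],"rotation":[0,0,1],"grip":-1}
    - {"offset":[0,0,0],"rotation":[0,0,1],"grip":-1}

```text
clock: 24.45
tool_pos: [0.5426, 0.1435, 0.2052]
tcp_rot: [2.683, 1.634, 0.0]
ft_force: [1.3, 0.3, -0.7]
opening: 0.0001
grasp_force: 0.0
```

Run:
```python
from h import *
pose()
for n in("top","scene","wrist"): 
    p=env.read_camera(n); print(n); bub(p)
    try: prof(p)
    except Exception as e: print(e)
```

```text
t 24.45 tcp [0.5426 0.1435 0.2052] yang -0.4764 z [ 1.e-04 -2.e-04 -1.e+00] F [ 1.3  0.3 -0.7] op 0.0001 q [ 0.08  0.03  1.85 -0.    1.26  0.55]
top
bubble n 55 s -0.0021 [-0.0485  0.0337] knob block 12 [0.0604 0.0652] hinge block 76 [-0.0974 -0.0613]
z 0.12296868194758873 0.12494678306413408 tilt mrad -12.363131978408454
bubble -1.95 mm peak 183.0 base 51.0 width 15 knob block (np.float64(0.061), np.float64(0.068)) hinge block (np.float64(-0.107), np.float64(-0.061))
scene
bubble n 59 s -0.0026 [-0.0444  0.0533] knob block 96 [0.0581 0.0938] hinge block 112 [-0.1021 -0.0652]
z 0.1234735536622941 0.12370205778682154 tilt mrad -1.4281507782965517
bubble -4.38 mm peak 192.0 base 20.0 width 18 knob block (np.float64(0.055), np.float64(0.1)) hinge block (np.float64(-0.108), np.float64(-0.063))
wrist
bubble n 41 s 0.0195 [-0.0079  0.0489] knob block 1267 [0.0604 0.0984] hinge block 0 None
z 0.12367255502235926 nan tilt mrad nan
bubble 29.68 mm peak 58.0 base 37.0 width 14 knob block (np.float64(0.059), np.float64(0.119)) hinge block None
```

The bubble rests at about -1 mm with the level untouched, so step 2 should be met. Next I'll press with shut fingers on the knob-end blue block, approaching in small steps.

Request:
arm_command:
  steps:
    - {"offset":[0.007,-0.03,-0.1],"rotation":[0,0,0.9],"grip":-1}
    - {"offset":[0,0,-0.12],"rotation":[0,0,0.9],"grip":-1}
    - {"offset":[0,0,-0.12],"rotation":[0,0,0.9],"grip":-1}
    - {"offset":[0,0,-0.12],"rotation":[0,0,0.9],"grip":-1}
    - {"offset":[0,0,-0.1],"rotation":[0,0,0.86],"grip":-1}
    - {"offset":[0,0,-0.06],"rotation":[0,0,0],"grip":-1}
    - {"offset":[0,0,-0.04],"rotation":[0,0,0],"grip":-1}
    - {"offset":[0,0,-0.02],"rotation":[0,0,0],"grip":-1}
    - {"offset":[0,0,0],"rotation":[0,0,0],"grip":-1}
    - {"offset":[0,0,0],"rotation":[0,0,0],"grip":-1}

```text
clock: 25.6
tool_pos: [0.5442, 0.1394, 0.104]
tcp_rot: [2.353, 2.08, 0.002]
ft_force: [-0.3, -0.2, -0.5]
opening: 0.0003
grasp_force: 0.0
```

Request:
arm_command:
  steps:
    - {"offset":[0,0,-0.007],"rotation":[0,0,0],"grip":-1}
    - {"offset":[0,0,-0.007],"rotation":[0,0,0],"grip":-1}
    - {"offset":[0,0,-0.007],"rotation":[0,0,0],"grip":-1}
    - {"offset":[0,0,-0.007],"rotation":[0,0,0],"grip":-1}
    - {"offset":[0,0,-0.007],"rotation":[0,0,0],"grip":-1}
    - {"offset":[0,0,0],"rotation":[0,0,0],"grip":-1}
    - {"offset":[0,0,0],"rotation":[0,0,0],"grip":-1}
    - {"offset":[0,0,0],"rotation":[0,0,0],"grip":-1}
    - {"offset":[0,0,0],"rotation":[0,0,0],"grip":-1}
    - {"offset":[0,0,0],"rotation":[0,0,0],"grip":-1}

```text
clock: 26.6
tool_pos: [0.5437, 0.1394, 0.098]
tcp_rot: [2.353, 2.081, 0.0]
ft_force: [-0.3, 0.3, -1.2]
opening: 0.0004
grasp_force: 0.0
```

Request:
arm_command:
  steps:
    - {"offset":[0,0,-0.008],"rotation":[0,0,0],"grip":-1}
    - {"offset":[0,0,-0.008],"rotation":[0,0,0],"grip":-1}
    - {"offset":[0,0,-0.008],"rotation":[0,0,0],"grip":-1}
    - {"offset":[0,0,-0.008],"rotation":[0,0,0],"grip":-1}
    - {"offset":[0,0,-0.008],"rotation":[0,0,0],"grip":-1}
    - {"offset":[0,0,0],"rotation":[0,0,0],"grip":-1}
    - {"offset":[0,0,0],"rotation":[0,0,0],"grip":-1}
    - {"offset":[0,0,0],"rotation":[0,0,0],"grip":-1}
    - {"offset":[0,0,0],"rotation":[0,0,0],"grip":-1}
    - {"offset":[0,0,0],"rotation":[0,0,0],"grip":-1}

```text
clock: 27.6
tool_pos: [0.5437, 0.1394, 0.0921]
tcp_rot: [2.353, 2.081, 0.0]
ft_force: [-0.8, -1.2, 0.8]
opening: -0.0
grasp_force: 0.0
```

Run:
```python
from h import *
np.set_printoptions(precision=4,suppress=True)
pose(); p=env.read_camera("scene"); bub(p)
W=cloud(p,np.ones((384,512),bool)); v,u=np.nonzero(p["depth"]>0); hh=cv2.cvtColor(p["img"],cv2.COLOR_RGB2HSV)[v,u].astype(int)
d=(abs(W[:,0]-.546)<.02)&(abs(W[:,1]-.139)<.03)&~((hh[:,0]>98)&(hh[:,0]<125)&(hh[:,1]>110))
for z in np.arange(.112,.16,.004):
    q=W[d&(W[:,2]>=z)&(W[:,2]<z+.004)]
    if len(q): print(round(z,3),len(q),q.min(0)[:2],q.max(0)[:2])
```

```text
t 27.6 tcp [0.5437 0.1394 0.0921] yang -0.1224 z [ 0.0002  0.     -1.    ] F [-0.8 -1.2  0.8] op -0.0 q [0.07 0.15 1.94 0.   1.05 0.19]
bubble n 37 s -0.0035 [-0.04    0.0491] knob block 63 [0.0572 0.0916] hinge block 119 [-0.1017 -0.0638]
z 0.1224420100197332 0.12309496863782501 tilt mrad -4.080991363073807
0.112 18 [0.5314 0.1091] [0.5579 0.1537]
0.116 3 [0.5314 0.1174] [0.5365 0.1194]
0.12 7 [0.5309 0.1188] [0.5584 0.1532]
0.124 6 [0.5327 0.1252] [0.5533 0.1538]
0.132 7 [0.53   0.1258] [0.5508 0.1348]
0.136 7 [0.5371 0.1246] [0.5549 0.1394]
0.14 11 [0.5307 0.1271] [0.5582 0.1394]
0.144 7 [0.5303 0.1272] [0.558 0.139]
0.148 11 [0.5303 0.1264] [0.5568 0.1405]
0.152 8 [0.5305 0.1259] [0.5577 0.138 ]
0.156 5 [0.5361 0.127 ] [0.5528 0.1298]
```

Request:
arm_command:
  steps:
    - {"offset":[0,0,-0.004],"rotation":[0,0,0],"grip":-1}
    - {"offset":[0,0,-0.004],"rotation":[0,0,0],"grip":-1}
    - {"offset":[0,0,-0.004],"rotation":[0,0,0],"grip":-1}
    - {"offset":[0,0,-0.004],"rotation":[0,0,0],"grip":-1}
    - {"offset":[0,0,-0.004],"rotation":[0,0,0],"grip":-1}
    - {"offset":[0,0,-0.004],"rotation":[0,0,0],"grip":-1}
    - {"offset":[0,0,0],"rotation":[0,0,0],"grip":-1}
    - {"offset":[0,0,0],"rotation":[0,0,0],"grip":-1}
    - {"offset":[0,0,0],"rotation":[0,0,0],"grip":-1}
    - {"offset":[0,0,0],"rotation":[0,0,0],"grip":-1}

```text
clock: 28.65
tool_pos: [0.5437, 0.1394, 0.0885]
tcp_rot: [2.353, 2.081, 0.0]
ft_force: [0.1, 1.0, 0.8]
opening: -0.0001
grasp_force: 0.5
```

Request:
arm_command:
  steps:
    - {"offset":[0,0,-0.003],"rotation":[0,0,0],"grip":-1}
    - {"offset":[0,0,-0.003],"rotation":[0,0,0],"grip":-1}
    - {"offset":[0,0,-0.003],"rotation":[0,0,0],"grip":-1}
    - {"offset":[0,0,0],"rotation":[0,0,0],"grip":-1}
    - {"offset":[0,0,0],"rotation":[0,0,0],"grip":-1}
    - {"offset":[0,0,0],"rotation":[0,0,0],"grip":-1}
    - {"offset":[0,0,0],"rotation":[0,0,0],"grip":-1}
    - {"offset":[0,0,0],"rotation":[0,0,0],"grip":-1}
    - {"offset":[0,0,0],"rotation":[0,0,0],"grip":-1}
    - {"offset":[0,0,0],"rotation":[0,0,0],"grip":-1}

```text
clock: 29.65
tool_pos: [0.5438, 0.1395, 0.0872]
tcp_rot: [2.353, 2.081, 0.001]
ft_force: [-0.4, 1.0, 4.6]
opening: 0.0001
grasp_force: 2.0
```

Contact at 4.6 N. I'll press 0.75 mm more and let it settle.

Request:
arm_command:
  steps:
    - {"offset":[0,0,-0.003],"rotation":[0,0,0],"grip":-1}
    - {"offset":[0,0,-0.002],"rotation":[0,0,0],"grip":-1}
    - {"offset":[0,0,0],"rotation":[0,0,0],"grip":-1}
    - {"offset":[0,0,0],"rotation":[0,0,0],"grip":-1}
    - {"offset":[0,0,0],"rotation":[0,0,0],"grip":-1}
    - {"offset":[0,0,0],"rotation":[0,0,0],"grip":-1}
    - {"offset":[0,0,0],"rotation":[0,0,0],"grip":-1}
    - {"offset":[0,0,0],"rotation":[0,0,0],"grip":-1}
    - {"offset":[0,0,0],"rotation":[0,0,0],"grip":-1}
    - {"offset":[0,0,0],"rotation":[0,0,0],"grip":-1}

```text
clock: 30.65
tool_pos: [0.5439, 0.1395, 0.0866]
tcp_rot: [2.353, 2.081, 0.001]
ft_force: [-0.2, 1.0, 5.0]
opening: 0.0002
grasp_force: 2.5
```

Request:
arm_command:
  steps:
    - {"offset":[0,0,0],"rotation":[0,0,0],"grip":-1}
    - {"offset":[0,0,0],"rotation":[0,0,0],"grip":-1}
    - {"offset":[0,0,0],"rotation":[0,0,0],"grip":-1}
    - {"offset":[0,0,0],"rotation":[0,0,0],"grip":-1}
    - {"offset":[0,0,0],"rotation":[0,0,0],"grip":-1}
    - {"offset":[0,0,0],"rotation":[0,0,0],"grip":-1}
    - {"offset":[0,0,0],"rotation":[0,0,0],"grip":-1}
    - {"offset":[0,0,0],"rotation":[0,0,0],"grip":-1}
    - {"offset":[0,0,0],"rotation":[0,0,0],"grip":-1}
    - {"offset":[0,0,0],"rotation":[0,0,0],"grip":-1}

```text
clock: 31.65
tool_pos: [0.5439, 0.1395, 0.0866]
tcp_rot: [2.353, 2.081, 0.001]
ft_force: [-1.5, 1.4, 4.4]
opening: 0.0
grasp_force: 2.5
```

Request:
arm_command:
  steps:
    - {"offset":[0,0,0],"rotation":[0,0,0],"grip":-1}
    - {"offset":[0,0,0],"rotation":[0,0,0],"grip":-1}
    - {"offset":[0,0,0],"rotation":[0,0,0],"grip":-1}
    - {"offset":[0,0,0],"rotation":[0,0,0],"grip":-1}
    - {"offset":[0,0,0],"rotation":[0,0,0],"grip":-1}
    - {"offset":[0,0,0],"rotation":[0,0,0],"grip":-1}
    - {"offset":[0,0,0],"rotation":[0,0,0],"grip":-1}
    - {"offset":[0,0,0],"rotation":[0,0,0],"grip":-1}
    - {"offset":[0,0,0],"rotation":[0,0,0],"grip":-1}
    - {"offset":[0,0,0],"rotation":[0,0,0],"grip":-1}

```text
clock: 32.65
tool_pos: [0.5439, 0.1395, 0.0866]
tcp_rot: [2.353, 2.081, 0.001]
ft_force: [-1.1, 1.5, 5.1]
opening: 0.0002
grasp_force: 2.5
```

Run:
```python
from h import *
F=[]
for n in("top","scene","wrist","top","scene"): 
    p=env.read_camera(n); print(n); bub(p); F.append(env.get_state()["ft_force"])
    if n!="wrist": prof(p,z0=.0765)
    if n=="scene": save(p,"fin",(220,130,320,230),6)
pose(); print(np.round(F,1))
```

```text
top
bubble n 21 s -0.0079 [-0.0565  0.0297] knob block 0 None hinge block 76 [-0.0973 -0.0615]
z nan 0.12449841582227314 tilt mrad nan
bubble -5.51 mm peak 130.0 base 45.0 width 16 knob block None hinge block (np.float64(-0.107), np.float64(-0.061))
scene
bubble n 42 s -0.0072 [-0.054   0.0515] knob block 62 [0.0578 0.0939] hinge block 120 [-0.1017 -0.0637]
z 0.12002320675173037 0.12193555388431451 tilt mrad -11.952169578650917
bubble -9.12 mm peak 142.0 base 26.0 width 17 knob block (np.float64(0.054), np.float64(0.073)) hinge block (np.float64(-0.11), np.float64(-0.063))
wrist
bubble n 0 s None None knob block 1396 [0.0853 0.0993] hinge block 0 None
z 0.12101661218059902 nan tilt mrad nan
top
bubble n 16 s -0.0062 [-0.0566  0.0312] knob block 0 None hinge block 77 [-0.0974 -0.0615]
z nan 0.12420387287639738 tilt mrad nan
bubble -5.77 mm peak 129.0 base 45.0 width 15 knob block None hinge block (np.float64(-0.099), np.float64(-0.061))
scene
bubble n 43 s -0.0061 [-0.0538  0.0578] knob block 62 [0.0567 0.0921] hinge block 123 [-0.1019 -0.0642]
z 0.12038868531600343 0.12185012827303597 tilt mrad -9.1340184814534
bubble -9.12 mm peak 142.0 base 25.0 width 17 knob block (np.float64(0.054), np.float64(0.073)) hinge block (np.float64(-0.11), np.float64(-0.063))
t 32.9 tcp [0.5439 0.1395 0.0866] yang -0.1225 z [ 7.e-04  4.e-04 -1.e+00] F [0.2 1.5 5.4] op -0.0 q [0.07 0.16 1.95 0.   1.04 0.19]
[[-0.7  2.   5.9]
 [-0.6  1.6  5.3]
 [ 0.2  1.1  6.1]
 [-0.4  2.3  4.4]
 [ 0.2  1.5  5.4]]
```

View pics/fin.png

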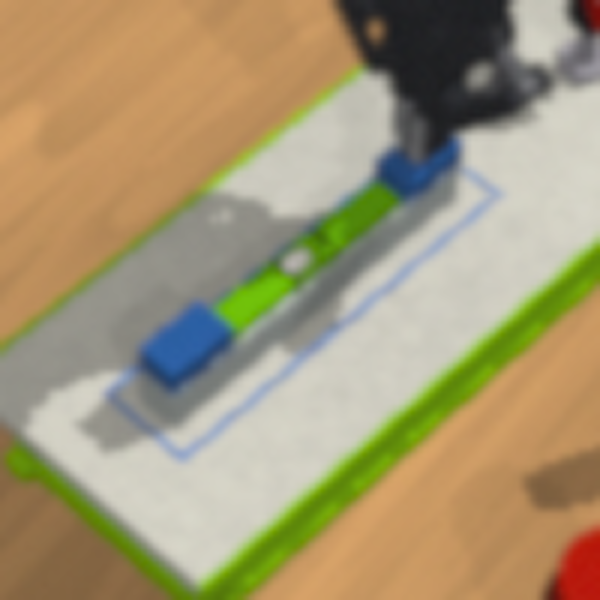

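The press at the knob end tilted the shelf and moved the bubble to about -5.5 mm; the picture shows it left of the lines at (297,260). So the shelf pivots at the hinge. Pressing the hinge-end block has about a quarter of the lever arm, so I'll lift and press there instead.

Request:
arm_command:
  steps:
    - {"offset":[0,0,0.05],"rotation":[0,0,0],"grip":-1}
    - {"offset":[0,0,0.1],"rotation":[0,0,0],"grip":-1}
    - {"offset":[-0.022,-0.18,0],"rotation":[0,0,0],"grip":-1}
    - {"offset":[-0.022,-0.18,0],"rotation":[0,0,0],"grip":-1}
    - {"offset":[-0.022,-0.18,0],"rotation":[0,0,0],"grip":-1}
    - {"offset":[-0.022,-0.18,0],"rotation":[0,0,0],"grip":-1}
    - {"offset":[-0.022,-0.18,0],"rotation":[0,0,0],"grip":-1}
    - {"offset":[-0.022,-0.18,0],"rotation":[0,0,0],"grip":-1}
    - {"offset":[0,0,-0.05],"rotation":[0,0,0],"grip":-1}
    - {"offset":[0,0,-0.04],"rotation":[0,0,0],"grip":-1}

```text
clock: 33.9
tool_pos: [0.5236, -0.0231, 0.0952]
tcp_rot: [-2.355, -2.08, -0.0]
ft_force: [-0.5, 0.5, 0.6]
opening: -0.0
grasp_force: 0.0
```

Request:
arm_command:
  steps:
    - {"offset":[0,0,-0.01],"rotation":[0,0,0],"grip":-1}
    - {"offset":[0,0,-0.01],"rotation":[0,0,0],"grip":-1}
    - {"offset":[0,0,-0.005],"rotation":[0,0,0],"grip":-1}
    - {"offset":[0,0,0],"rotation":[0,0,0],"grip":-1}
    - {"offset":[0,0,0],"rotation":[0,0,0],"grip":-1}
    - {"offset":[0,0,0],"rotation":[0,0,0],"grip":-1}
    - {"offset":[0,0,0],"rotation":[0,0,0],"grip":-1}
    - {"offset":[0,0,0],"rotation":[0,0,0],"grip":-1}
    - {"offset":[0,0,0],"rotation":[0,0,0],"grip":-1}
    - {"offset":[0,0,0],"rotation":[0,0,0],"grip":-1}

```text
clock: 34.9
tool_pos: [0.5238, -0.0227, 0.0916]
tcp_rot: [2.353, 2.081, -0.0]
ft_force: [-0.3, -0.8, -0.6]
opening: -0.0003
grasp_force: 0.0
```

Run:
```python
from h import *
pose()
for n in("top","scene"): 
    p=env.read_camera(n); print(n); bub(p); prof(p)
```

```text
t 34.9 tcp [ 0.5238 -0.0227  0.0916] yang -0.1225 z [ 0.e+00 -1.e-04 -1.e+00] F [-0.3 -0.8 -0.6] op -0.0003 q [-0.24  0.07  2.03 -0.    1.04 -0.11]
top
bubble n 11 s 0.0327 [0.0174 0.0542] knob block 79 [0.061  0.0968] hinge block 0 None
z 0.12506951584133646 nan tilt mrad nan
bubble 8.37 mm peak 52.0 base 48.0 width 33 knob block (np.float64(0.061), np.float64(0.111)) hinge block None
scene
bubble n 49 s -0.0005 [-0.0313  0.0576] knob block 97 [0.0577 0.0938] hinge block 66 [-0.1022 -0.066 ]
z 0.1225481827657298 0.12309253896330391 tilt mrad -3.4022262348381607
bubble -8.21 mm peak 199.0 base 61.0 width 25 knob block (np.float64(0.055), np.float64(0.1)) hinge block (np.float64(-0.11), np.float64(-0.089))
```

Request:
arm_command:
  steps:
    - {"offset":[0,0,-0.007],"rotation":[0,0,0],"grip":-1}
    - {"offset":[0,0,-0.007],"rotation":[0,0,0],"grip":-1}
    - {"offset":[0,0,-0.006],"rotation":[0,0,0],"grip":-1}
    - {"offset":[0,0,0],"rotation":[0,0,0],"grip":-1}
    - {"offset":[0,0,0],"rotation":[0,0,0],"grip":-1}
    - {"offset":[0,0,0],"rotation":[0,0,0],"grip":-1}
    - {"offset":[0,0,0],"rotation":[0,0,0],"grip":-1}
    - {"offset":[0,0,0],"rotation":[0,0,0],"grip":-1}
    - {"offset":[0,0,0],"rotation":[0,0,0],"grip":-1}
    - {"offset":[0,0,0],"rotation":[0,0,0],"grip":-1}

```text
clock: 36.0
tool_pos: [0.524, -0.0227, 0.0887]
tcp_rot: [2.353, 2.081, 0.0]
ft_force: [-1.1, 0.9, 3.9]
opening: 0.0004
grasp_force: 2.0
```

Request:
arm_command:
  steps:
    - {"offset":[0,0,-0.003],"rotation":[0,0,0],"grip":-1}
    - {"offset":[0,0,-0.003],"rotation":[0,0,0],"grip":-1}
    - {"offset":[0,0,0],"rotation":[0,0,0],"grip":-1}
    - {"offset":[0,0,0],"rotation":[0,0,0],"grip":-1}
    - {"offset":[0,0,0],"rotation":[0,0,0],"grip":-1}
    - {"offset":[0,0,0],"rotation":[0,0,0],"grip":-1}
    - {"offset":[0,0,0],"rotation":[0,0,0],"grip":-1}
    - {"offset":[0,0,0],"rotation":[0,0,0],"grip":-1}
    - {"offset":[0,0,0],"rotation":[0,0,0],"grip":-1}
    - {"offset":[0,0,0],"rotation":[0,0,0],"grip":-1}

```text
clock: 37.0
tool_pos: [0.5241, -0.0227, 0.0882]
tcp_rot: [2.353, 2.081, 0.0]
ft_force: [-1.7, 0.8, 5.8]
opening: -0.0001
grasp_force: 3.0
```

Push is about 6 N, so it bears with about 8 N. I'll let the bubble settle, then measure.

Request:
arm_command:
  steps:
    - {"offset":[0,0,-0.001],"rotation":[0,0,0],"grip":-1}
    - {"offset":[0,0,0],"rotation":[0,0,0],"grip":-1}
    - {"offset":[0,0,0],"rotation":[0,0,0],"grip":-1}
    - {"offset":[0,0,0],"rotation":[0,0,0],"grip":-1}
    - {"offset":[0,0,0],"rotation":[0,0,0],"grip":-1}
    - {"offset":[0,0,0],"rotation":[0,0,0],"grip":-1}
    - {"offset":[0,0,0],"rotation":[0,0,0],"grip":-1}
    - {"offset":[0,0,0],"rotation":[0,0,0],"grip":-1}
    - {"offset":[0,0,0],"rotation":[0,0,0],"grip":-1}
    - {"offset":[0,0,0],"rotation":[0,0,0],"grip":-1}

```text
clock: 38.0
tool_pos: [0.5241, -0.0227, 0.0881]
tcp_rot: [2.353, 2.081, 0.0]
ft_force: [-2.2, 0.6, 5.3]
opening: 0.0004
grasp_force: 3.1
```

Request:
arm_command:
  steps:
    - {"offset":[0,0,0],"rotation":[0,0,0],"grip":-1}
    - {"offset":[0,0,0],"rotation":[0,0,0],"grip":-1}
    - {"offset":[0,0,0],"rotation":[0,0,0],"grip":-1}
    - {"offset":[0,0,0],"rotation":[0,0,0],"grip":-1}
    - {"offset":[0,0,0],"rotation":[0,0,0],"grip":-1}
    - {"offset":[0,0,0],"rotation":[0,0,0],"grip":-1}
    - {"offset":[0,0,0],"rotation":[0,0,0],"grip":-1}
    - {"offset":[0,0,0],"rotation":[0,0,0],"grip":-1}
    - {"offset":[0,0,0],"rotation":[0,0,0],"grip":-1}
    - {"offset":[0,0,0],"rotation":[0,0,0],"grip":-1}

```text
clock: 39.0
tool_pos: [0.5241, -0.0227, 0.0881]
tcp_rot: [2.353, 2.081, 0.001]
ft_force: [-1.7, 0.6, 6.5]
opening: 0.0001
grasp_force: 3.1
```

Run:
```python
from h import *
a=np.array([.120,.993]);n=np.array([.993,-.12]);m=np.array([.534,.0595]); S=np.arange(-.06,.0651,.002);F=[]
for nm in("scene","wrist","top","scene"):
    p=env.read_camera(nm); F.append(env.get_state()["ft_force"][2]); print(nm); bub(p)
    P=np.array([[proj(p,np.array([*(m+s*a+t*n),.0765+.039])) for s in S] for t in(-.002,0,.002)],np.float32)
    I=cv2.remap(p["img"],P[...,0],P[...,1],cv2.INTER_LINEAR).mean(0).astype(int)
    if nm!="top": print([(int(round(s*1000)),*map(int,c)) for s,c in zip(S,I) if abs(s)<.045])
s=pose(); print(np.round(F,1),s["grasp_force"])
```

```text
scene
bubble n 48 s -0.0021 [-0.0149  0.0555] knob block 93 [0.0572 0.093 ] hinge block 64 [-0.1022 -0.0671]
z 0.12182216928150705 0.12078077032793438 tilt mrad 6.508743459829152
[(-44, 45, 46, 48), (-42, 48, 48, 51), (-40, 51, 51, 54), (-38, 54, 54, 57), (-36, 58, 58, 61), (-34, 67, 67, 70), (-32, 79, 79, 82), (-30, 89, 89, 92), (-28, 95, 95, 98), (-26, 96, 97, 99), (-24, 93, 98, 94), (-22, 87, 99, 84), (-20, 83, 102, 73), (-18, 88, 111, 70), (-16, 105, 127, 87), (-14, 134, 152, 117), (-12, 166, 179, 151), (-10, 191, 200, 179), (-8, 205, 212, 195), (-6, 208, 216, 199), (-4, 206, 217, 194), (-2, 201, 216, 183), (0, 186, 212, 158), (2, 160, 203, 116), (4, 134, 191, 75), (6, 113, 174, 39), (8, 99, 158, 24), (10, 95, 155, 25), (12, 101, 167, 20), (14, 109, 181, 20), (16, 113, 190, 15), (18, 116, 194, 13), (20, 117, 196, 14), (22, 117, 196, 10), (24, 118, 196, 17), (26, 117, 195, 22), (28, 116, 194, 19), (30, 116, 193, 22), (32, 115, 193, 19), (34, 115, 193, 16), (36, 115, 194, 18), (38, 115, 194, 11), (40, 116, 195, 16), (42, 117, 196, 12), (44, 116, 194, 13)]
wrist
bubble n 775 s -0.00
[... 1654 characters left out ...]
-6, 208, 216, 200), (-4, 207, 218, 195), (-2, 201, 216, 183), (0, 186, 212, 159), (2, 160, 203, 117), (4, 135, 191, 75), (6, 113, 174, 39), (8, 99, 158, 24), (10, 95, 155, 25), (12, 101, 167, 20), (14, 109, 181, 20), (16, 114, 191, 15), (18, 116, 194, 13), (20, 117, 196, 14), (22, 117, 196, 10), (24, 118, 195, 17), (26, 116, 194, 22), (28, 116, 194, 19), (30, 115, 193, 22), (32, 115, 193, 19), (34, 114, 193, 16), (36, 115, 194, 18), (38, 115, 194, 11), (40, 116, 194, 16), (42, 116, 195, 12), (44, 116, 193, 13)]
t 39.2 tcp [ 0.5241 -0.0227  0.0881] yang -0.1224 z [ 4.e-04 -0.e+00 -1.e+00] F [-2.2  1.1  6.6] op 0.0001 q [-0.24  0.07  2.03  0.    1.03 -0.11]
[6.5 6.2 6.4 6.6] 3.1189158250344917
```

```bash
cat >> h.py <<'E'
def fine(p,z0=.0765,m=(.534,.0595)):
    a=np.array([.120,.993]);n=np.array([.993,-.12]); S=np.arange(-.03,.0251,.0005)
    def line(z,T):
        P=np.array([[proj(p,np.array([*(np.array(m)+s*a+t*n),z0+z])) for s in S] for t in T],np.float32)
        return cv2.remap(p["img"],P[...,0],P[...,1],cv2.INTER_LINEAR).astype(float).mean(0)
    L=line(.034,(-.007,-.006,.006,.007))[:,1]; B=line(.039,(-.001,0,.001))[:,2]
    lo=lambda k:S[k][np.argsort(L[k])[:3]].mean()
    l1,l2=lo(S<-.004),lo((S>-.002)&(S<.022)); w=S[B>100]; b=(w.min()+w.max())/2
    print("lines",round(l1*1e3,2),round(l2*1e3,2),"bubble edges",round(w.min()*1e3,2),round(w.max()*1e3,2),"bubble-centre mm",round((b-(l1+l2)/2)*1e3,2),"cam",(-np.array(p["R"]).T@np.array(p["t"])).round(3))
E
python3 - <<'E'
from h import *
p=env.read_camera("wrist")
for z in(.0745,.0765,.0785): fine(p,z)
E
```

```text
lines -14.5 12.0 bubble edges -12.0 2.5 bubble-centre mm -3.5 cam [0.533 0.042 0.265]
lines -14.5 12.0 bubble edges -12.0 2.5 bubble-centre mm -3.5 cam [0.533 0.042 0.265]
lines -14.5 11.5 bubble edges -12.0 2.0 bubble-centre mm -3.5 cam [0.533 0.042 0.265]
```

The wrist view measures the bubble at -3.5 mm under the press, which is too close to the 4 mm limit. I'll turn the knob about 0.3 rad more, gripping with a half-turned hand to keep joint range, and press again.

Request:
arm_command:
  steps:
    - {"offset":[0,0,0.1],"rotation":[0,0,0],"grip":-1}
    - {"offset":[0,0,0.28],"rotation":[0,0,0],"grip":-1}
    - {"offset":[0,0,0.3],"rotation":[0,0,0.9],"grip":-1}
    - {"offset":[0.034,0.281,0],"rotation":[0,0,0.9],"grip":-1}
    - {"offset":[0.034,0.281,0],"rotation":[0,0,0.9],"grip":-1}
    - {"offset":[0.034,0.281,0],"rotation":[0,0,0.9],"grip":-1}
    - {"offset":[0.034,0.281,0],"rotation":[0,0,0.9],"grip":0.2}
    - {"offset":[0.034,0.281,0],"rotation":[0,0,0.9],"grip":0.2}
    - {"offset":[0.034,0.281,0],"rotation":[0,0,0.9],"grip":0.2}
    - {"offset":[0.034,0.281,0],"rotation":[0,0,0.9],"grip":0.2}

```text
clock: 40.25
tool_pos: [0.5594, 0.2741, 0.1896]
tcp_rot: [1.661, 2.666, -0.0]
ft_force: [0.7, -0.6, -0.2]
opening: 0.0513
grasp_force: 0.0
```

Request:
arm_command:
  steps:
    - {"offset":[0,0,0],"rotation":[0,0,0.9],"grip":0.2}
    - {"offset":[0,0,0],"rotation":[0,0,0.9],"grip":0.2}
    - {"offset":[0,0,0],"rotation":[0,0,0.9],"grip":0.2}
    - {"offset":[0,0,0],"rotation":[0,0,0.9],"grip":0.2}
    - {"offset":[0,0,0],"rotation":[0,0,0.9],"grip":0.2}
    - {"offset":[0,0,0],"rotation":[0,0,0.2],"grip":0.2}
    - {"offset":[0,0,-0.1],"rotation":[0,0,0],"grip":0.2}
    - {"offset":[0,0,-0.1],"rotation":[0,0,0],"grip":0.2}
    - {"offset":[0,0,0],"rotation":[0,0,0],"grip":0.2}
    - {"offset":[0,0,0],"rotation":[0,0,0],"grip":0.2}

```text
clock: 41.25
tool_pos: [0.5587, 0.2721, 0.1578]
tcp_rot: [-1.138, -2.926, 0.003]
ft_force: [0.6, 0.3, 0.2]
opening: 0.051
grasp_force: 0.0
```

Run:
```python
from h import *
np.set_printoptions(precision=4,suppress=True)
pose()
for n in("wrist",):
    p=env.read_camera(n)
    W=cloud(p,np.ones((384,512),bool)); v,u=np.nonzero(p["depth"]>0); hh=cv2.cvtColor(p["img"],cv2.COLOR_RGB2HSV)[v,u].astype(int)
    r=((hh[:,0]<8)|(hh[:,0]>172))&(hh[:,1]>120)&(abs(W[:,0]-.56)<.045)&(abs(W[:,1]-.268)<.045)&(W[:,2]>.145)&(W[:,2]<.165)
    print(n,r.sum(),cv2.minAreaRect(W[r][:,:2].astype(np.float32)*1000),W[r].min(0),W[r].max(0))
```

```text
t 41.25 tcp [0.5587 0.2721 0.1578] yang 0.8292 z [-0.0028 -0.0009 -1.    ] F [0.6 0.3 0.2] op 0.051 q [ 0.29  0.21  1.75 -0.    1.19 -0.54]
wrist 1437 ((557.9884643554688, 272.1953125), (13.617969512939453, 47.210636138916016), 46.874855041503906) [0.5374 0.2531 0.145 ] [0.5794 0.2917 0.1559]
```

Request:
arm_command:
  steps:
    - {"offset":[0,0,-0.1],"rotation":[0,0,0],"grip":0.2}
    - {"offset":[0,0,-0.1],"rotation":[0,0,0],"grip":0.2}
    - {"offset":[0,0,-0.1],"rotation":[0,0,0],"grip":0.2}
    - {"offset":[0,0,-0.085],"rotation":[0,0,0],"grip":0.2}
    - {"offset":[0,0,0],"rotation":[0,0,0],"grip":-1}
    - {"offset":[0,0,0],"rotation":[0,0,0],"grip":-1}
    - {"offset":[0,0,0],"rotation":[0,0,0],"grip":-1}
    - {"offset":[0,0,0],"rotation":[0,0,0],"grip":-1}
    - {"offset":[0,0,0],"rotation":[0,0,0],"grip":-1}
    - {"offset":[0,0,0],"rotation":[0,0,0],"grip":-1}

```text
clock: 42.3
tool_pos: [0.5595, 0.2719, 0.102]
tcp_rot: [1.137, 2.928, -0.001]
ft_force: [-1.7, -2.8, 0.1]
opening: 0.0123
grasp_force: 70.0
```

Request:
arm_command:
  steps:
    - {"offset":[0,0,0],"rotation":[0,0,-0.8],"grip":-1}
    - {"offset":[0,0,0],"rotation":[0,0,-0.8],"grip":-1}
    - {"offset":[0,0,0],"rotation":[0,0,-0.8],"grip":-1}
    - {"offset":[0,0,0],"rotation":[0,0,-0.8],"grip":-1}
    - {"offset":[0,0,0],"rotation":[0,0,-0.8],"grip":-1}
    - {"offset":[0,0,0],"rotation":[0,0,0],"grip":-1}
    - {"offset":[0,0,0],"rotation":[0,0,0],"grip":-1}
    - {"offset":[0,0,0],"rotation":[0,0,0],"grip":-0.3}
    - {"offset":[0,0,0],"rotation":[0,0,0],"grip":0.2}
    - {"offset":[0,0,0],"rotation":[0,0,0],"grip":0.2}

```text
clock: 43.3
tool_pos: [0.5599, 0.2732, 0.1021]
tcp_rot: [1.589, 2.71, 0.003]
ft_force: [-0.6, 0.1, -0.3]
opening: 0.0509
grasp_force: 0.0
```

Request:
arm_command:
  steps:
    - {"offset":[0,0,0.15],"rotation":[0,0,0],"grip":0.2}
    - {"offset":[0,0,0.22],"rotation":[0,0,0],"grip":0.2}
    - {"offset":[0,0,0.22],"rotation":[0,0,-0.7],"grip":0.2}
    - {"offset":[-0.034,-0.282,0],"rotation":[0,0,-0.9],"grip":0.2}
    - {"offset":[-0.034,-0.282,0],"rotation":[0,0,-0.9],"grip":-1}
    - {"offset":[-0.034,-0.282,0],"rotation":[0,0,-0.9],"grip":-1}
    - {"offset":[-0.034,-0.282,0],"rotation":[0,0,-0.9],"grip":-1}
    - {"offset":[-0.034,-0.282,0],"rotation":[0,0,-0.9],"grip":-1}
    - {"offset":[-0.034,-0.282,0],"rotation":[0,0,-0.9],"grip":-1}
    - {"offset":[-0.034,-0.282,0],"rotation":[0,0,-0.9],"grip":-1}

```text
clock: 44.3
tool_pos: [0.5239, -0.0249, 0.1907]
tcp_rot: [2.279, 2.161, 0.003]
ft_force: [0.3, 0.1, -0.0]
opening: 0.0001
grasp_force: 0.0
```

Request:
arm_command:
  steps:
    - {"offset":[0,0,0],"rotation":[0,0,-0.9],"grip":-1}
    - {"offset":[0,0,-0.1],"rotation":[0,0,0],"grip":-1}
    - {"offset":[0,0,-0.15],"rotation":[0,0,0],"grip":-1}
    - {"offset":[0,0,-0.15],"rotation":[0,0,0],"grip":-1}
    - {"offset":[0,0,-0.12],"rotation":[0,0,0],"grip":-1}
    - {"offset":[0,0,-0.08],"rotation":[0,0,0],"grip":-1}
    - {"offset":[0,0,-0.03],"rotation":[0,0,0],"grip":-1}
    - {"offset":[0,0,-0.01],"rotation":[0,0,0],"grip":-1}
    - {"offset":[0,0,0],"rotation":[0,0,0],"grip":-1}
    - {"offset":[0,0,0],"rotation":[0,0,0],"grip":-1}

```text
clock: 45.3
tool_pos: [0.5246, -0.0238, 0.0953]
tcp_rot: [2.352, 2.081, 0.002]
ft_force: [0.2, -0.2, 0.2]
opening: 0.0002
grasp_force: 0.0
```

Run:
```python
from h import *
pose(); p=env.read_camera("wrist"); fine(p,.0775)
```

```text
t 45.3 tcp [ 0.5246 -0.0238  0.0953] yang -0.1221 z [ 2.e-03 -4.e-04 -1.e+00] F [ 0.2 -0.2  0.2] op 0.0002 q [-0.24  0.07  2.03  0.    1.05 -0.12]
lines -14.5 12.0 bubble edges -8.5 6.0 bubble-centre mm 0.0 cam [0.533 0.041 0.273]
```

Unpressed, the bubble is now centred (0.0 mm). I'll press again to the same depth.

Request:
arm_command:
  steps:
    - {"offset":[0,0,-0.01],"rotation":[0,0,0],"grip":-1}
    - {"offset":[0,0,-0.01],"rotation":[0,0,0],"grip":-1}
    - {"offset":[0,0,-0.008],"rotation":[0,0,0],"grip":-1}
    - {"offset":[0,0,-0.006],"rotation":[0,0,0],"grip":-1}
    - {"offset":[0,0,-0.006],"rotation":[0,0,0],"grip":-1}
    - {"offset":[0,0,-0.003],"rotation":[0,0,0],"grip":-1}
    - {"offset":[0,0,-0.003],"rotation":[0,0,0],"grip":-1}
    - {"offset":[0,0,0],"rotation":[0,0,0],"grip":-1}
    - {"offset":[0,0,0],"rotation":[0,0,0],"grip":-1}
    - {"offset":[0,0,0],"rotation":[0,0,0],"grip":-1}

```text
clock: 46.35
tool_pos: [0.5242, -0.0237, 0.0884]
tcp_rot: [2.353, 2.081, 0.001]
ft_force: [-2.0, 0.3, 5.7]
opening: 0.0002
grasp_force: 3.0
```

Request:
arm_command:
  steps:
    - {"offset":[0,0,-0.002],"rotation":[0,0,0],"grip":-1}
    - {"offset":[0,0,0],"rotation":[0,0,0],"grip":-1}
    - {"offset":[0,0,0],"rotation":[0,0,0],"grip":-1}
    - {"offset":[0,0,0],"rotation":[0,0,0],"grip":-1}
    - {"offset":[0,0,0],"rotation":[0,0,0],"grip":-1}
    - {"offset":[0,0,0],"rotation":[0,0,0],"grip":-1}
    - {"offset":[0,0,0],"rotation":[0,0,0],"grip":-1}
    - {"offset":[0,0,0],"rotation":[0,0,0],"grip":-1}
    - {"offset":[0,0,0],"rotation":[0,0,0],"grip":-1}
    - {"offset":[0,0,0],"rotation":[0,0,0],"grip":-1}

```text
clock: 47.35
tool_pos: [0.5242, -0.0237, 0.0882]
tcp_rot: [2.353, 2.081, 0.001]
ft_force: [-2.8, 0.6, 6.6]
opening: 0.0002
grasp_force: 3.3
```

Request:
arm_command:
  steps:
    - {"offset":[0,0,0],"rotation":[0,0,0],"grip":-1}
    - {"offset":[0,0,0],"rotation":[0,0,0],"grip":-1}
    - {"offset":[0,0,0],"rotation":[0,0,0],"grip":-1}
    - {"offset":[0,0,0],"rotation":[0,0,0],"grip":-1}
    - {"offset":[0,0,0],"rotation":[0,0,0],"grip":-1}
    - {"offset":[0,0,0],"rotation":[0,0,0],"grip":-1}
    - {"offset":[0,0,0],"rotation":[0,0,0],"grip":-1}
    - {"offset":[0,0,0],"rotation":[0,0,0],"grip":-1}
    - {"offset":[0,0,0],"rotation":[0,0,0],"grip":-1}
    - {"offset":[0,0,0],"rotation":[0,0,0],"grip":-1}

```text
clock: 48.35
tool_pos: [0.5242, -0.0237, 0.0882]
tcp_rot: [2.353, 2.081, 0.001]
ft_force: [-2.6, 0.8, 7.2]
opening: 0.0002
grasp_force: 3.3
```

Run:
```python
from h import *
for i in range(4):
    p=env.read_camera("wrist"); fine(p,.0765); print(env.get_state()["ft_force"][2].round(1))
pose()
```

```text
lines -14.5 12.0 bubble edges -9.0 5.0 bubble-centre mm -0.75 cam [0.533 0.041 0.266]
6.6
lines -14.5 12.0 bubble edges -9.0 5.0 bubble-centre mm -0.75 cam [0.533 0.041 0.266]
6.6
lines -14.5 12.0 bubble edges -9.0 5.0 bubble-centre mm -0.75 cam [0.533 0.041 0.266]
6.6
lines -14.5 12.0 bubble edges -9.0 5.0 bubble-centre mm -0.75 cam [0.533 0.041 0.266]
6.5
t 48.55 tcp [ 0.5242 -0.0238  0.0882] yang -0.1223 z [ 6.e-04 -2.e-04 -1.e+00] F [-3.7  0.2  6.5] op 0.0001 q [-0.24  0.07  2.03 -0.    1.03 -0.12]
```

The bubble is steady at -0.75 mm under a push of about 6.6 N, so it bears with about 9 N. I'll hand in.

```bash
python3 -c "
from plant import env
print(env.close_job())"
```

```text
the job is handed in; nothing more can be done
None
```

I handed the job in at about 48.6 s with the level lying in the rectangle, the bubble about 0.75 mm from centre, and the arm still pressing with about 6.6 N (about 9 N on the shelf with the level's weight); no verdict came back.

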